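# Fit the black flush pull from the picking bin into the drawer front

## Robot

A 6-joint arm with a two-finger parallel gripper is mounted at the origin on the work surface. World frame = base frame: x ahead of the robot, y to its left, z up, the work surface at z = 0. Lengths are in m, angles in degrees, forces in N, time in s.
With the tool pointing down it reaches from about 0.375 to 0.9 m from the base axis. Payload 3.1 kg.
Tool frame: the origin (TCP) lies midway between the tips of the shut fingers; the grasp point (between the pads) lies 19 mm behind it; z points along the fingers, y is the direction in which the jaws open and shut (so a half turn about z gives the same grasp; the last joint's range is limited). The gripper opens to 87 mm and grips with 3 to 60 N. Pads are 19 mm wide; open, the fingers measure 117 mm over their backs; the gripper's body (75 mm by 190 mm) begins 51 mm behind the grasp point.
Start: joints at [-79.383, 30.224, 82.088, -0, 67.689, -10.227], TCP at [0.222, -0.584, 0.223] pointing down, gripper open.
Joint ranges: [-176.69, 176.69], [-43.24, 126.21], [12.49, 139.97], [-82, 262], [0, 151.66], [-163.58, 163.58]. Speed limits (degrees/s): [159.86, 159.86, 180, 180, 180, 180].

## Interface

Orientations are given as a 3x3 rotation matrix whose columns are the frame's x, y, z axes.
In Python, from rig import bot gives the robot as it stands.
- The arm moves only by the tool carry_out, never from a script. Its arguments are lists of equal length, an entry for each row: "grip": the gripper's target within -1 to 1 (fully open at 1, half-way at 0, shut at -1); "slide": the shift along the tool's x, y, z in mm, a list of three; "twist": the turn, a rotation vector about the tool's x, y, z in rad, a list of three. In form: {"grip": [grip, ...], "slide": [[dx, dy, dz], ...], "twist": [[wx, wy, wz], ...]}. A call has 1 to 12 rows; each row shifts and turns the pose as measured when the row begins, along the tool's axes as they then stand; what a row does not reach is not made up. A row lasts 1/10 s, in which the tool goes at most 50 mm and 8.59 degrees, less where a joint would pass 70% of its speed; a pose out of reach is approached as far as the arm can. A call is refused whole if a number of a shift passes 50 or a number of a turn 0.15, either way. A call with a gripper value outside its range is refused whole. The fingers move at their own pace and stop on an object; the grip force is fixed at half the most. Time passes only in rows, so rows that do not move let the fingers close. It gives the time, the measured TCP pose, the force and the opening at its end, in the units of the state.
- bot.read_state(): the state, without advancing time (a new reading comes with each control period).
- bot.capture(name): name is "side" or "top"; returns a dict with "color" (480x640x3 uint8, red, green, blue), "depth" (480x640 float32, m along the optical axis (not along the pixel's ray), 0 where there is no reading), "fx", "fy", "cx", "cy" (pixels), "position" and "rotation" of the camera in the world. Camera axes: x right, y up, looking along -z (the intrinsics and any distortion apply to the point x, -y, -z); pixel columns grow to the right and rows downward; lengths in m; the calibration is good to about 2 mm. A picture is of the moment at which its call begins.
- bot.hand_in(): hands the job in, once; it reports no verdict.
The state is a dict: "time_s": time; "joint_positions": joint angles; "qvel": joint speeds; "tau": joint torques, N m; "position": TCP position; "tcp_rot": TCP orientation; "force": force on the tool from outside, world axes, zero at the start; "moment": the same for the moment, N m; "opening": opening from 0.0 (shut) to 1.0 (fully open).
Only numpy, scipy, OpenCV 4.12 (cv2) and the standard library are available. Lean on these libraries where they do the work, as an engineer would, in place of code of your own. Each camera call takes 0.05 s, during which the arm holds its last target.

## Task

A chrome L-bracket has been dropped on top of the black flush pull in the sloping red bin: first put that bracket in the grey tray with its twin. Then take the black pull out of the bin, set it mouth up in the pocket of the white drawer front, let go, and press it down firmly with the fingers until it is fully home and flush with the face. Keep the other parts in the bin and do not knock the jar or the mallet.

Things in the scene. Friction and masses are not known exactly. Their poses are not given: they have to be found in the camera images.
- bin: Red picking bin, fixed, left of the tray, sloping 0.5 rad, its open top leaning to the robot's right. Origin: centre of the inner floor, 75 mm above the table; z normal to the floor, x up the slope (to the robot's left), y across. Inner floor 210 (x) by 305 (y) mm, walls 5 mm thick; side and back walls 60 mm high, low front wall and front 55 mm of the side walls 38 mm.
- pull: Black flush pull (0.16 kg, loose): rectangular cup with a rim, mouth up on the bin floor, long side up the slope, low end at the front wall, in any of 3 places across. Rim 130 (x) by 50 (y) mm, z = 13 to 18 mm; cup 116 by 36 mm; mouth 88 by 30 mm, so a flat pad 21 mm long at each end of the rim. Origin: centre of the cup's underside; x long axis, z out of the mouth. Fits either way round.
- pull_top (a point): Centre of the mouth of the black pull, level with the top of its rim (18 mm above its underside); axes as pull.
- bracket: Stray chrome L-bracket (about 0.24 kg, loose), its flat leg lying across the low half of the black pull. Flat leg 76 (x) by 50 (y) by 5 mm, x = -38 to 38 mm; upright leg 5 mm thick (x = 33 to 38 mm), 50 mm wide in y, rising to 76 mm above the underside. Origin: centre of the flat leg's underside; z along the upright leg.
- twin: The second, identical chrome L-bracket, already in the grey tray, in its half nearer the robot (tray x about -65 mm); same axes as bracket.
- tray: Grey open plastic tray, does not move; 240 (x) by 150 (y) by 35 mm high, walls and floor 4 mm thick. Origin: centre of its underside, on the table. Its half farther from the robot (tray x about 60 mm) is free for the bracket.
- drawer_front: White-faced pine drawer front lying flat on the table, does not move; 340 (x) by 170 (y) by 26 mm thick. Origin: centre of its underside.
- pocket (a point): Centre of the pocket, level with the white face (26 mm above the table); x along the pocket, z up. Stepped: upper step 135 (x) by 55 (y) mm, 5 mm deep, for the rim; lower step 124 by 44 mm, to 18 mm below the face, for the cup. So 2.5 mm play all round; the pull drops in by its own weight unless it catches, and then lies level with the face.
- steel_pull: Satin-steel flush pull in the bin beside the black one, same shape, size and axes, not wanted (the three places are about 88 mm apart in the bin's y).
- bar_handle: Chrome bar handle in the bin, not wanted; bar 130 mm long along x, two feet to +y (35 mm wide in all), 12 mm high, 0.09 kg; origin under its middle.
- corner_block: Grey plastic corner block in the bin, up the slope from the steel pull, not wanted; 60 (x) by 36 (y) by 32 mm high, 0.04 kg; origin under its centre.
- mending_plate: Chrome mending plate lying across in the bin against the black pull's upper end, not wanted; 30 (x) by 100 (y) by 5 mm, 0.10 kg; origin under its centre. It may slide down the slope when the pull is taken out.
- jar: Small glass jar with aluminium screw lid, 72 mm across, 85 mm high, standing on the table beyond the tray; origin under its centre.
- mallet: Black rubber mallet lying on the table beyond the drawer front; head 100 mm long and 62 mm across, wooden handle 270 mm long; origin under its head.
Mind the look-alikes: they are no part of the job. What is shaped like the bar_handle but blue or pink is not meant.

How it is judged (in metres and radians):
On the way, in this order (a step that is already met when the one before it is completed fails the run):
1. the stray bracket lies in the grey tray, let go (x of bracket in the frame of tray between -0.115 and 0.115 m and y of bracket in the frame of tray between -0.07 and 0.07 m and height (world z) of bracket below 0.045 m and contact force between bracket and the fingers below 0.1 N), for 0.2 s.
2. the black pull is lifted clear of the bin (z of pull in the frame of bin above 0.06 m), for 0.1 s.
3. the black pull stands in the pocket, its cup at least 6 mm deep, let go (horizontal distance between pull_top and pocket below 0.008 m and z of pull_top in the frame of pocket below 0.012 m and angle between the x axis of pull and the x axis of pocket, either way round below 0.1 rad and contact force between pull and the fingers below 0.1 N), for 0.2 s.
4. the black pull is pressed home by the fingers (more than 3 N) and flush (contact force between pull and the fingers above 3 N and horizontal distance between pull_top and pocket below 0.006 m and z of pull_top in the frame of pocket below 0.0015 m), for 0.1 s.
At the end, for the whole second after the job is handed in: Black pull mouth up in the pocket, within 6 mm of centre, level within 0.03 rad, its rim at most 1.5 mm above the white face, at rest; stray bracket and twin both in the grey tray, at rest; steel pull, bar handle, corner block and mending plate still in the bin (horizontal distance between pull_top and pocket below 0.006 m and z of pull_top in the frame of pocket between -0.003 and 0.0015 m and angle between pull's own z axis and vertical below 0.03 rad and linear speed of each of pull, bracket below 0.02 m/s and x of bracket in the frame of tray between -0.115 and 0.115 m and y of bracket in the frame of tray between -0.07 and 0.07 m and height (world z) of each of bracket, twin below 0.045 m and x of twin in the frame of tray between -0.115 and 0.115 m and y of twin in the frame of tray between -0.07 and 0.07 m and distance between each of steel_pull, bar_handle, corner_block, mending_plate and bin below 0.19 m and z of each of steel_pull, bar_handle, corner_block in the frame of bin below 0.05 m and z of mending_plate in the frame of bin below 0.06 m); the robot touches nothing.
It fails at once if the jar is shifted by more than 30 mm or tipped (distance of jar from where it was at the start of the episode above 0.03 m or angle between jar's own z axis and vertical above 0.3 rad).
It fails at once if the mallet is shifted by more than 40 mm (distance of mallet from where it was at the start of the episode above 0.04 m).
It fails at once if another part is lifted out of the bin (z of any of steel_pull, bar_handle, corner_block, mending_plate in the frame of bin above 0.1 m).
It also fails if it takes over 64 s, if anything falls off the work surface, if the arm or the gripper's body presses on something with over 40 N, if the wrist force passes 120 N, or if a joint passes its speed limit or range.

## Working session

There is one attempt and no reset: what is moved stays moved. The work goes in short steps, Python scripts to look and compute and a tool call to move; the robot and the scene stay as the last step left them, time stands still between calls to the robot, and variables do not carry over. Pictures are saved under pics/ and viewed, and the job is handed in when it is done.

Besides the shell and the picture viewer there is one more tool, called after "Emit:" as name(argument=value, ...) on one line, values as JSON. carry_out: Moves the arm, as the interface text tells. Its arguments: {"type":"object","properties":{"grip":{"type":"array"},"slide":{"type":"array"},"twist":{"type":"array"}},"required":["grip","slide","twist"]}

```bash
ls; mkdir -p pics; python3 - <<'E'
from rig import bot
import cv2,numpy as np,pickle
s=bot.read_state(); print(s)
for n in("side","top"):
    c=bot.capture(n); pickle.dump(c,open(f"{n}0.pkl","wb"))
    cv2.imwrite(f"pics/{n}0.png",c["color"][:,:,::-1]); print(n,c["fx"],c["fy"],c["cx"],c["cy"],c["position"],c["rotation"],[k for k in c])
E
```

```text
pics
{'time_s': 0.0, 'joint_positions': array([-7.93818481e+01,  3.02786007e+01,  8.21550868e+01,  5.09828187e-04,
        6.76882783e+01, -1.02261313e+01]), 'qvel': array([ 0.03865609, -0.04398692, -0.03762204,  0.00404562,  0.02235776,
       -0.05017383]), 'tau': array([ 2.77575697e-05, -4.40037096e+01, -1.76594210e+01,  6.34410605e-02,
        5.82223583e-02, -1.58458406e-04]), 'position': array([ 0.22230126, -0.58336418,  0.22158275]), 'tcp_rot': array([[ 9.34552219e-01,  3.55825804e-01, -3.84149598e-04],
       [ 3.55825802e-01, -9.34549953e-01,  2.09376998e-03],
       [ 3.86010399e-04, -2.09342772e-03, -9.99997734e-01]]), 'force': array([ 0.72721165,  0.1163528 , -0.70322298]), 'moment': array([-0.04519554,  0.02536785, -0.01180825]), 'opening': 0.9976872992133305}
side 541.6114004254027 541.6114004254027 317.85516051689063 241.54132803499945 [0.4116259  0.92369493 0.90317602] [[-0.99019389  0.09237039 -0.10480347]
 [-0.13966803 -0.67058997  0.72856155]
 [-0.00298264  0.73605489  0.67691528]] ['color', 'depth', 'fx', 'fy', 'cx', 'cy', 'position', 'rotation']
top 615.0494152670702 615.0494152670702 320.37944894129066 244.58704603236052 [0.4769542  0.03976432 1.29440878] [[ 1.59366049e-04  9.98824673e-01 -4.84690432e-02]
 [-9.99978473e-01  4.77114411e-04  6.54419822e-03]
 [ 6.55963192e-03  4.84669569e-02  9.98803247e-01]] ['color', 'depth', 'fx', 'fy', 'cx', 'cy', 'position', 'rotation']
```

View pics/side0.png

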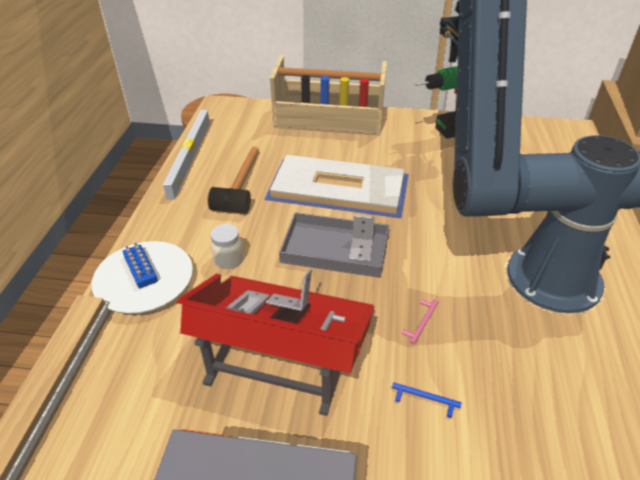

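View pics/top0.png

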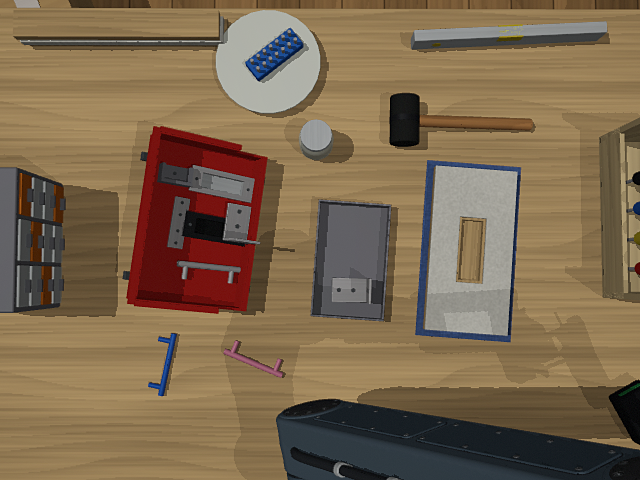

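```bash
cat > h.py <<'E'
import cv2,numpy as np,pickle
def cloud(c):
    d=c["depth"];v,u=np.mgrid[0:480,0:640]
    P=np.stack([(u-c["cx"])/c["fx"]*d,-(v-c["cy"])/c["fy"]*d,-d],-1)
    return P@np.array(c["rotation"]).T+np.array(c["position"])
def proj(c,p):
    q=(np.asarray(p)-c["position"])@np.array(c["rotation"])
    return np.stack([c["cx"]-c["fx"]*q[...,0]/q[...,2],c["cy"]+c["fy"]*q[...,1]/q[...,2]],-1)
def ray(c,uv):
    uv=np.atleast_2d(uv).astype(float)
    D=np.stack([(uv[:,0]-c["cx"])/c["fx"],-(uv[:,1]-c["cy"])/c["fy"],-np.ones(len(uv))],-1)
    return D@np.array(c["rotation"]).T
def plane(c,uv,n,d):
    D=ray(c,uv);o=np.array(c["position"]);n=np.array(n)
    return o+D*((d-o@n)/(D@n))[:,None]
def crop(c,x0,x1,y0,y1,k,name):
    cv2.imwrite(name,cv2.resize(c["color"][y0:y1,x0:x1,::-1],None,fx=k,fy=k,interpolation=cv2.INTER_CUBIC))
E
python3 - <<'E'
from h import *
t=pickle.load(open("top0.pkl","rb"));s=pickle.load(open("side0.pkl","rb"))
crop(t,110,290,110,320,2.8,"pics/t1.png")
crop(s,170,400,200,380,3,"pics/s1.png")
P=cloud(t);Ps=cloud(s)
for uv in [(150,250),(200,280),(180,200),(237,212),(350,250),(350,290),(470,300),(500,180),(315,135),(190,220),(200,225),(180,215),(450,400)]: print(uv,P[uv[1],uv[0]].round(4))
hsv=cv2.cvtColor(t["color"],cv2.COLOR_RGB2HSV)
m=((hsv[...,0]<8)|(hsv[...,0]>172))&(hsv[...,1]>150)&(hsv[...,2]>60)
m[:,:110]=0;m[:,290:]=0;m[:110]=0;m[320:]=0
X=P[m]; print(len(X),X.min(0),X.max(0))
E
```

```text
(150, 250) [0.5238 0.3592 0.1121]
(200, 280) [0.4658 0.2717 0.0649]
(180, 200) [0.6223 0.3064 0.0956]
(237, 212) [0.6028 0.2    0.0565]
(350, 250) [ 0.5281 -0.0308  0.0059]
(350, 290) [ 0.4445 -0.0305  0.009 ]
(470, 300) [ 0.4245 -0.2764  0.0269]
(500, 180) [ 0.6728 -0.3414  0.0281]
(315, 135) [0.7536 0.0426 0.0845]
(190, 220) [0.583  0.2863 0.0964]
(200, 225) [0.5752 0.2713 0.0723]
(180, 215) [0.5926 0.3056 0.0978]
(450, 400) [ 2.155e-01 -2.390e-01 -2.000e-04]
14466 [ 0.40256653  0.03976432 -0.00189872] [0.74836628 0.40026313 1.29440878]
```

View pics/t1.png

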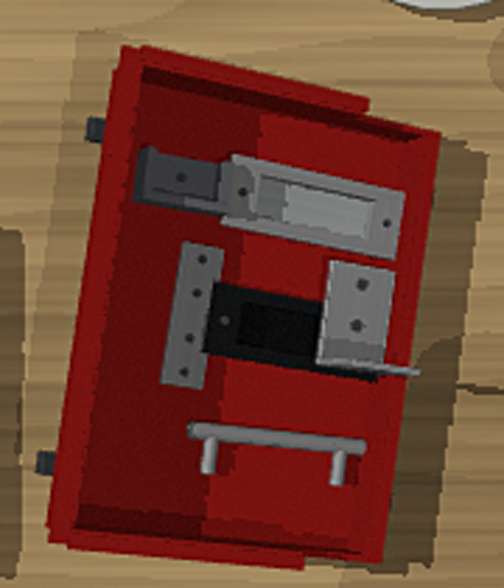

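View pics/s1.png

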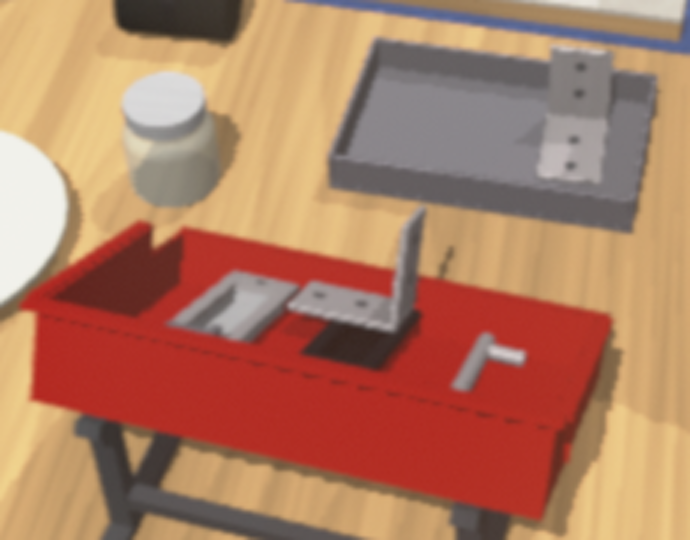

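```bash
cat > m1.py <<'E'
from h import *
t=pickle.load(open("top0.pkl","rb"));s=pickle.load(open("side0.pkl","rb"))
P=cloud(t)
hsv=cv2.cvtColor(t["color"],cv2.COLOR_RGB2HSV)
m=(((hsv[...,0]<8)|(hsv[...,0]>172))&(hsv[...,1]>150)).astype(np.uint8)
poly=np.array([(160,100),(330,140),(345,150),(330,520),(110,500)])/2.8+np.array([110,110])
pm=np.zeros((480,640),np.uint8);cv2.fillPoly(pm,[poly.astype(np.int32)],1)
mm=cv2.erode(m,np.ones((5,5)))&pm
X=P[mm>0];X=X[X[:,2]<0.3]
for i in range(8):
    c=X.mean(0);n=np.linalg.svd(X-c,full_matrices=False)[2][2];n*=np.sign(n[2])
    r=(X-c)@n; X=X[np.abs(r)<max(0.004,2*r.std()*0.8)]
print("floor",c,n,"tilt",np.arccos(n[2]),"yaw dir",np.degrees(np.arctan2(n[1],n[0])),len(X),r.std())
np.save("floor.npy",np.r_[c,n])
E
python3 m1.py
```

```text
floor [0.55486345 0.29142512 0.08008898] [-0.06198454 -0.47611337  0.87719666] tilt 0.5008043399175124 yaw dir -97.41753862542295 4635 0.0018739486040641557
```

```bash
cat > m2.py <<'E'
from h import *
t=pickle.load(open("top0.pkl","rb"))
f=np.load("floor.npy");c=f[:3]
th=np.arctan2(-f[4],-f[3])
a=0.5
bx=np.array([np.cos(a)*np.cos(th),np.cos(a)*np.sin(th),np.sin(a)]);by=np.array([-np.sin(th),np.cos(th),0]);bz=np.cross(bx,by)
# provisional origin: on floor plane at z=.075, y from mean
o=c+bx*((0.075-c[2])/bx[2])
R=np.stack([bx,by,bz],1)
print("th",np.degrees(th),"o",o);np.savez("bin0.npz",o=o,R=R)
for h in (0,18,23,60):
    x=np.linspace(-.14,.14,561);y=np.linspace(-.2,.2,801)
    X,Y=np.meshgrid(x,y)
    W=o+X[...,None]*bx+Y[...,None]*by+h/1000*bz
    uv=proj(t,W).astype(np.float32)
    im=cv2.remap(t["color"],uv[...,0],uv[...,1],cv2.INTER_CUBIC)
    cv2.imwrite(f"rect{h}.png",im[:,:,::-1])
    big=im[:,:,::-1].copy()
    for k in range(0,561,40): cv2.line(big,(k,0),(k,800),(0,255,255) if k==280 else (90,160,90),1)
    for k in range(0,801,40): cv2.line(big,(0,k),(560,k),(0,255,255) if k==400 else (90,160,90),1)
    cv2.imwrite(f"pics/rect{h}.png",cv2.resize(big[100:700],None,fx=1,fy=1))
E
python3 m2.py
```

```text
th 82.58246137457706 o [0.55366085 0.28218777 0.075     ]
```

View pics/rect18.png

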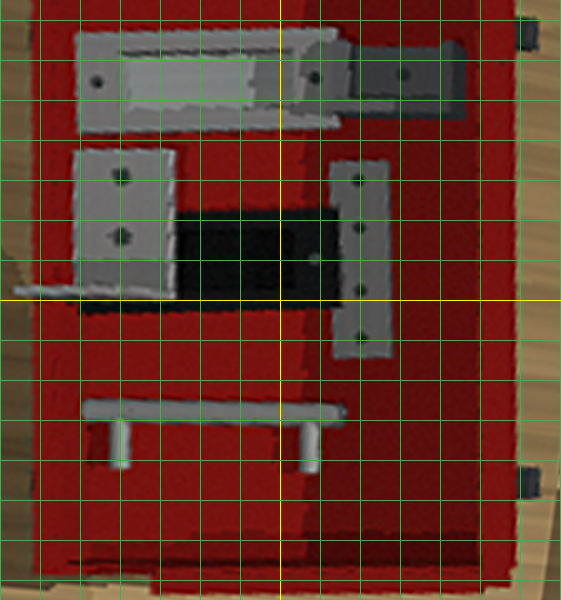

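View pics/rect23.png

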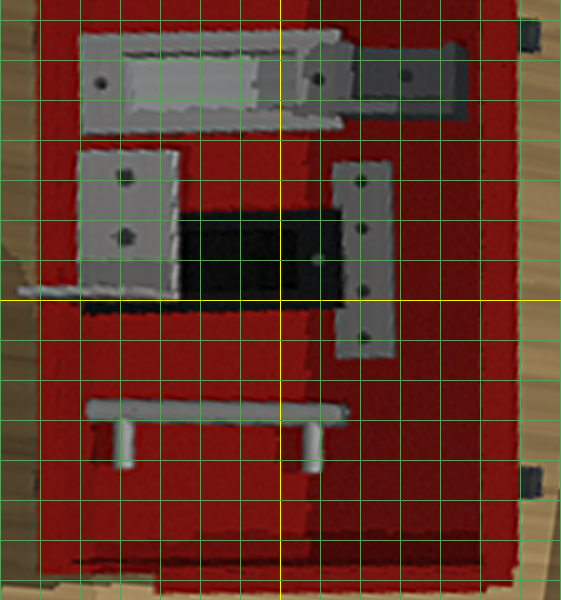

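```bash
cat > m3.py <<'E'
from h import *
t=pickle.load(open("top0.pkl","rb"));s=pickle.load(open("side0.pkl","rb"))
hsv=cv2.cvtColor(t["color"],cv2.COLOR_RGB2HSV)
# pocket: wood-coloured (saturated) inside white
sub=hsv[205:295,445:500]; m=np.zeros((480,640),np.uint8); m[205:295,445:500]=(sub[...,1]>60)
cs,_=cv2.findContours(m,cv2.RETR_EXTERNAL,cv2.CHAIN_APPROX_NONE);c=max(cs,key=cv2.contourArea)
W=plane(t,c[:,0,:],[0,0,1],0.026)
r=cv2.minAreaRect((W[:,:2]*1000).astype(np.float32)); print("pocket top",r)
# drawer outline: side check of pocket
hs=cv2.cvtColor(s["color"],cv2.COLOR_RGB2HSV)
m=np.zeros((480,640),np.uint8); m[165:195,300:375]=(hs[165:195,300:375,1]>60)
cs,_=cv2.findContours(m,cv2.RETR_EXTERNAL,cv2.CHAIN_APPROX_NONE);c=max(cs,key=cv2.contourArea)
W=plane(s,c[:,0,:],[0,0,1],0.026); r=cv2.minAreaRect((W[:,:2]*1000).astype(np.float32)); print("pocket side",r)
P=cloud(t)
# tray: depth rim points
T=P[190:330,300:400].reshape(-1,3)
T=T[(T[:,2]>0.028)&(T[:,2]<0.04)]
print("tray",cv2.minAreaRect((T[:,:2]*1000).astype(np.float32)),len(T))
W=P[200:300,440:505].reshape(-1,3);w=W[(W[:,2]>0.02)];print("face z",np.median(w[:,2]))
def rect(cam,x0,x1,y0,y1,z,k,name):
    x=np.arange(x0,x1,1/k);y=np.arange(y0,y1,1/k);X,Y=np.meshgrid(x,y)  # mm
    uv=proj(cam,np.stack([X/1000,Y/1000,0*X+z],-1)).astype(np.float32)
    im=cv2.remap(cam["color"],uv[...,0],uv[...,1],cv2.INTER_CUBIC)[:,:,::-1].copy()
    for v in range(int(x0),int(x1),20): cv2.line(im,(int((v-x0)*k),0),(int((v-x0)*k),9999),(0,200,255) if v%100==0 else (0,160,0),1)
    for v in range(int(y0),int(y1),20): cv2.line(im,(0,int((v-y0)*k)),(9999,int((v-y0)*k)),(0,200,255) if v%100==0 else (0,160,0),1)
    cv2.imwrite(name,im)
rect(t,380,640,-120,60,0.035,3,"pics/tray.png")
rect(t,440,640,-340,-200,0.026,4,"pics/pocket.png")
E
python3 m3.py
```

```text
pocket top ((527.9156494140625, -279.22320556640625), (53.966976165771484, 134.52452087402344), 85.63381958007812)
pocket side ((527.5733642578125, -276.25140380859375), (49.72853088378906, 132.59371948242188), 85.67007446289062)
tray ((507.3470458984375, -30.615379333496094), (150.21817016601562, 240.34217834472656), 85.89671325683594) 754
face z 0.027184696396481023
```

View pics/tray.png

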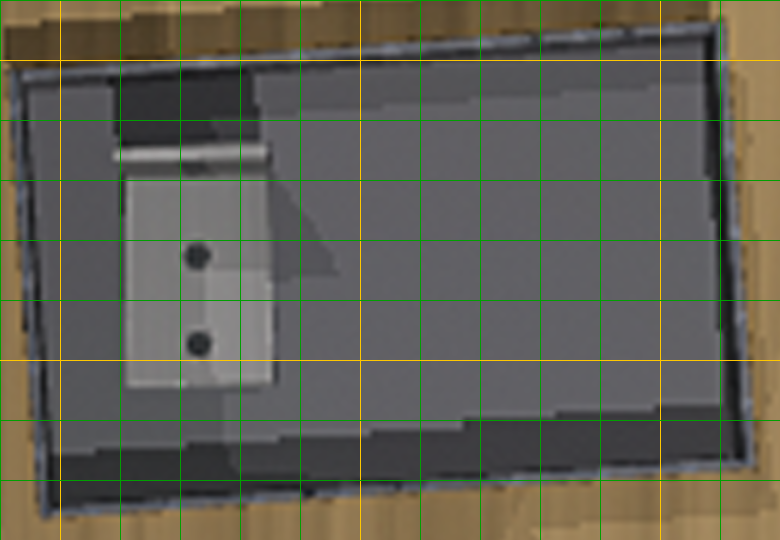

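View pics/pocket.png

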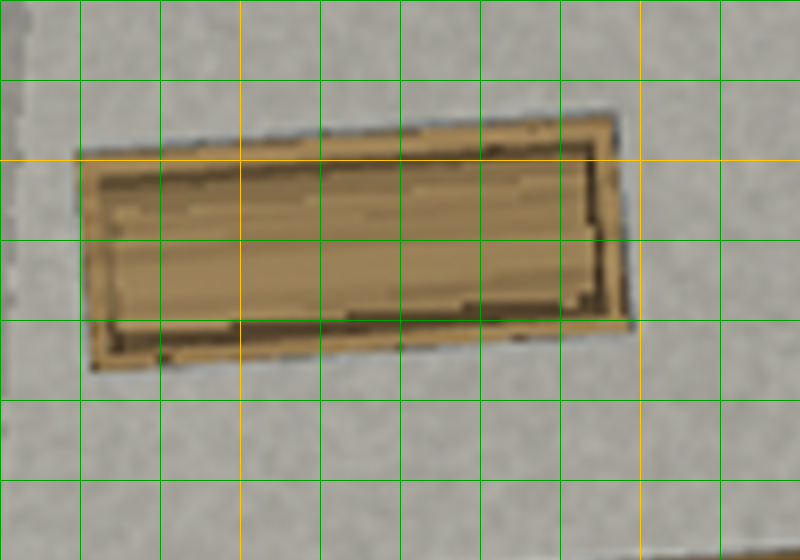

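```bash
cat > plan.py <<'E'
import numpy as np
from scipy.spatial.transform import Rotation as Ro
from rig import bot
B=np.load("bin0.npz");o=B["o"];R=B["R"]
RB=np.stack([R[:,0],-R[:,1],-R[:,2]],1)      # tool aligned to bin
def down(yaw): 
    a=np.radians(yaw);c,s=np.cos(a),np.sin(a)
    return np.array([[c,s,0],[s,-c,0],[0,0,-1.]])
def binp(x,y,z): return o+R@np.array([x,y,z])/1000
def plan(p,Rt,n=None,dr=0):
    st=bot.read_state();p0=np.array(st["position"]);R0=np.array(st["tcp_rot"])
    w=Ro.from_matrix(R0.T@Rt).as_rotvec();d=(np.array(p)-p0)*1000
    print("t",round(st["time_s"],2),"pos",(p0*1000).round(1),"F",np.round(st["force"],1),"open",round(st["opening"],3),"| d world",d.round(1),"d tool",(R0.T@d).round(1),"rotvec",w.round(3))
    m=max(np.abs(w).max()/.145,np.linalg.norm(w)/.145,np.linalg.norm(d)/45)
    n=n or int(np.ceil(m)) or 1
    W=w/n;S=[]
    for i in range(n):
        Ri=R0@Ro.from_rotvec(W*i).as_matrix(); S.append((Ri.T@d/n).round(0 if np.linalg.norm(d)>40 else 1).tolist())
    print(n,"rows; twist",W.round(3));print(S)
E
python3 - <<'E'
from plan import *
print(binp(-75.5,-2.5,52),binp(-75.5,-2.5,152))
plan(binp(-75.5,-2.5,160),RB)
E
```

```text
[0.54436769 0.19144049 0.08443767] [0.53817834 0.14389914 0.17219592]
t 0.1 pos [ 222.3 -583.4  221.7] F [-0.5  0.1 -0.7] open 1.001 | d world [315.4 723.5 -42.4] d tool [ 552.2 -563.9   43.7] rotvec [ 0.268  0.449 -1.054]
18 rows; twist [ 0.015  0.025 -0.059]
[[31.0, -31.0, 2.0], [32.0, -29.0, 4.0], [34.0, -27.0, 5.0], [35.0, -25.0, 6.0], [37.0, -23.0, 7.0], [38.0, -21.0, 9.0], [39.0, -18.0, 10.0], [39.0, -16.0, 11.0], [40.0, -13.0, 12.0], [40.0, -11.0, 14.0], [41.0, -8.0, 15.0], [41.0, -6.0, 16.0], [40.0, -3.0, 17.0], [40.0, -1.0, 18.0], [40.0, 2.0, 19.0], [39.0, 5.0, 20.0], [38.0, 7.0, 21.0], [37.0, 10.0, 22.0]]
```

Emit:
carry_out(grip=[1,1,1,1,1,1,1,1,1,1,1,1], slide=[[31,-31,2],[32,-29,4],[34,-27,5],[35,-25,6],[37,-23,7],[38,-21,9],[39,-18,10],[39,-16,11],[40,-13,12],[40,-11,14],[41,-8,15],[41,-6,16]], twist=[[0.015,0.025,-0.059],[0.015,0.025,-0.059],[0.015,0.025,-0.059],[0.015,0.025,-0.059],[0.015,0.025,-0.059],[0.015,0.025,-0.059],[0.015,0.025,-0.059],[0.015,0.025,-0.059],[0.015,0.025,-0.059],[0.015,0.025,-0.059],[0.015,0.025,-0.059],[0.015,0.025,-0.059]])

```text
time_s: 1.3
position: [0.433, -0.0861, 0.192]
tcp_rot: [[0.438, 0.893, 0.102], [0.831, -0.446, 0.333], [0.343, -0.061, -0.937]]
force: [0.2, -1.6, 0.5]
opening: 1.0
```

```bash
python3 - <<'E'
from plan import *
plan(binp(-75.5,-2.5,160),RB)
E
```

```text
t 1.3 pos [433.  -86.1 192. ] F [ 0.2 -1.6  0.5] open 1.0 | d world [104.7 226.2 -12.7] d tool [229.5  -6.6  97.9] rotvec [ 0.083  0.138 -0.329]
6 rows; twist [ 0.014  0.023 -0.055]
[[38.0, -1.0, 16.0], [38.0, 1.0, 17.0], [37.0, 4.0, 18.0], [37.0, 6.0, 19.0], [36.0, 8.0, 20.0], [35.0, 10.0, 20.0]]
```

Emit:
carry_out(grip=[1,1,1,1,1,1,1,1], slide=[[38,-1,16],[38,1,17],[37,4,18],[37,6,19],[36,8,20],[35,10,20],[0,0,0],[0,0,0]], twist=[[0.014,0.023,-0.055],[0.014,0.023,-0.055],[0.014,0.023,-0.055],[0.014,0.023,-0.055],[0.014,0.023,-0.055],[0.014,0.023,-0.055],[0,0,0],[0,0,0]])

```text
time_s: 2.1
position: [0.5384, 0.1557, 0.1774]
tcp_rot: [[0.093, 0.994, 0.051], [0.87, -0.106, 0.482], [0.485, -0.0, -0.875]]
force: [0.7, 0.1, -0.3]
opening: 1.0
```

```bash
python3 - <<'E'
from plan import *
from h import *
plan(binp(-75.5,-2.5,110),RB)
for n in("side","top"):
    c=bot.capture(n); crop(c,100,420,80,320,2.4,f"pics/{n}1.png")
E
```

```text
t 2.1 pos [538.4 155.7 177.4] F [ 0.7  0.1 -0.3] open 1.0 | d world [  2.4   8.2 -42. ] d tool [-13.    1.6  40.8] rotvec [-0.011 -0.006  0.02 ]
1 rows; twist [-0.011 -0.006  0.02 ]
[[-13.0, 2.0, 41.0]]
```

View pics/side1.png

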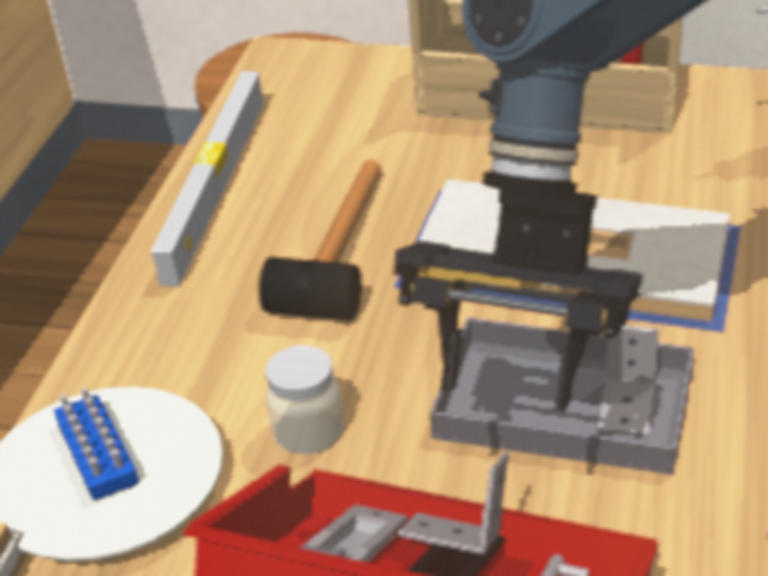

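View pics/top1.png

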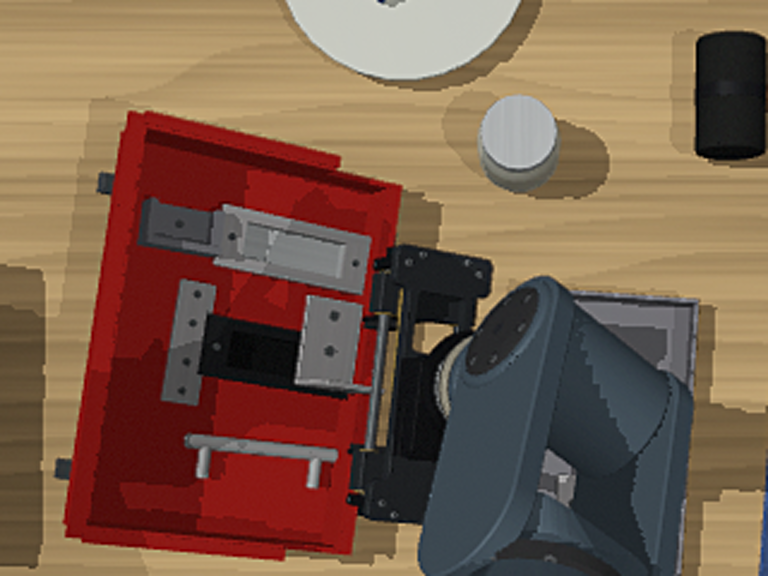

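Emit:
carry_out(grip=[1,1,1,1], slide=[[-6,1,20],[-7,1,20],[0,0,0],[0,0,0]], twist=[[-0.006,-0.003,0.01],[-0.005,-0.003,0.01],[0,0,0],[0,0,0]])

```text
time_s: 2.6
position: [0.5418, 0.1575, 0.1369]
tcp_rot: [[0.122, 0.99, 0.068], [0.87, -0.14, 0.473], [0.478, 0.002, -0.878]]
force: [-0.4, -0.7, -0.8]
opening: 1.0
```

```bash
python3 - <<'E'
from plan import *
plan(binp(-75.5,-2.5,52),RB)
E
```

```text
t 2.6 pos [541.8 157.5 136.9] F [-0.4 -0.7 -0.8] open 1.0 | d world [  2.6  34.  -52.5] d tool [ 4.8 -2.3 62.3] rotvec [ 0.007  0.001 -0.009]
2 rows; twist [ 0.003  0.001 -0.004]
[[2.0, -1.0, 31.0], [2.0, -1.0, 31.0]]
```

Emit:
carry_out(grip=[1,1,1,1,1], slide=[[1,-1,16],[1,0,15],[1,0,15],[1,0,14],[0,0,0]], twist=[[0.003,0,-0.004],[0.003,0,-0.004],[0,0,0],[0,0,0],[0,0,0]])

```text
time_s: 3.1
position: [0.5469, 0.1905, 0.084]
tcp_rot: [[0.114, 0.991, 0.066], [0.871, -0.132, 0.474], [0.478, 0.004, -0.878]]
force: [0.1, 0.1, 0.1]
opening: 0.997
```

```bash
python3 - <<'E'
from plan import *
from h import *
plan(binp(-75.5,-2.5,52),RB)
for n in("side","top"):
    c=bot.capture(n); crop(c,140,340,150,330,3,f"pics/{n}2.png")
E
```

```text
t 3.1 pos [546.9 190.5  84. ] F [0.1 0.1 0.1] open 0.997 | d world [-2.5  0.9  0.5] d tool [ 0.8 -2.6 -0.1] rotvec [ 0.005  0.001 -0.001]
1 rows; twist [ 0.005  0.001 -0.001]
[[0.8, -2.6, -0.1]]
```

View pics/side2.png

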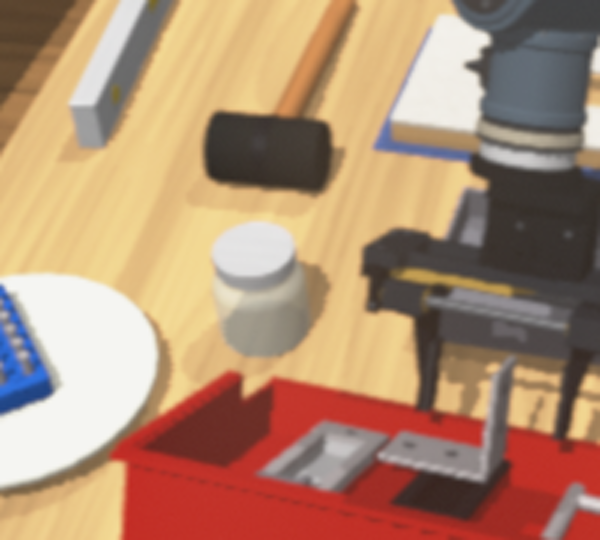

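View pics/top2.png

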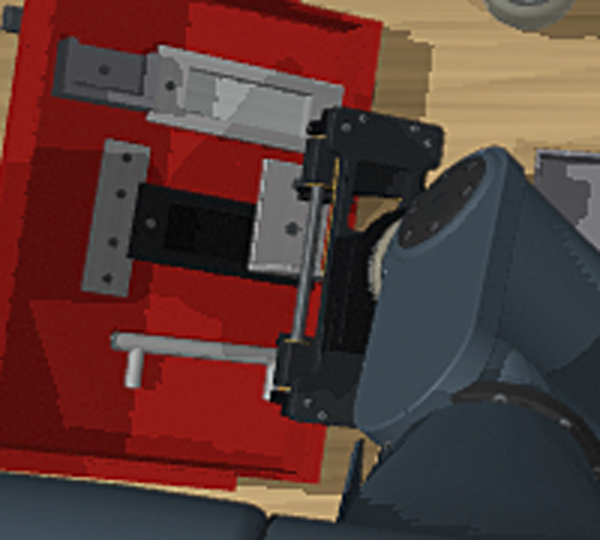

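```bash
python3 - <<'E'
from plan import *
from h import *
c=bot.capture("side");P=cloud(c)
L=(P-o)@R*1000
for (u,v) in [(425,395),(427,370),(570,410),(572,390),(497,380),(495,420),(490,460),(430,450)]:
    a,b=140+u/3,150+v/3; print((u,v),L[int(b),int(a)].round(1), c["color"][int(b),int(a)])
E
```

```text
(425, 395) [-70.5 -53.   63.5] [72 62 59]
(427, 370) [-67.2 -51.9  81.9] [73 65 61]
(570, 410) [-83.   46.6  69.3] [130 103  73]
(572, 390) [-65.3  48.   87.9] [61 48 44]
(497, 380) [-49.8   0.1  91.2] [158 150 147]
(495, 420) [-68.4  -0.4  55.6] [105  96  94]
(490, 460) [-61.9   0.3  29.8] [109 100  99]
(430, 450) [-74.6 -45.2  22.2] [149 140 140]
```

Emit:
carry_out(grip=[-1,-1,-1,-1,-1,-1,-1,-1], slide=[[0,-2,0],[0,0,0],[0,0,0],[0,0,0],[0,0,0],[0,0,0],[0,0,0],[0,0,0]], twist=[[0,0,0],[0,0,0],[0,0,0],[0,0,0],[0,0,0],[0,0,0],[0,0,0],[0,0,0]])

```text
time_s: 4.05
position: [0.5475, 0.1887, 0.0877]
tcp_rot: [[0.113, 0.991, 0.074], [0.871, -0.134, 0.473], [0.478, 0.011, -0.878]]
force: [-0.5, -0.3, 0.3]
opening: 0.353
```

```bash
python3 - <<'E'
from plan import *
plan(binp(-75.5,-2.5,170),RB)
E
```

```text
t 4.05 pos [547.5 188.7  87.7] F [-0.5 -0.3  0.3] open 0.353 | d world [-10.4 -53.3 100.3] d tool [   0.3   -2.  -114.1] rotvec [0.012 0.001 0.001]
3 rows; twist [0.004 0.    0.   ]
[[0.0, -1.0, -38.0], [0.0, -1.0, -38.0], [0.0, -1.0, -38.0]]
```

Emit:
carry_out(grip=[-1,-1,-1,-1,-1,-1], slide=[[0,0,0],[0,0,0],[0,0,0],[0,0,0],[0,0,0],[0,0,0]], twist=[[0,0,0],[0,0,0],[0,0,0],[0,0,0],[0,0,0],[0,0,0]])

```text
time_s: 4.65
position: [0.5461, 0.189, 0.0874]
tcp_rot: [[0.113, 0.991, 0.071], [0.871, -0.133, 0.473], [0.478, 0.009, -0.878]]
force: [-0.1, 0.8, 0.8]
opening: 0.058
```

Emit:
carry_out(grip=[-1,-1,-1,-1,-1,-1,-1], slide=[[0,0,0],[0,0,-8],[0,0,-20],[0,0,-30],[0,0,-30],[0,0,-20],[0,0,0]], twist=[[0,0,0],[0,0,0],[0,0,0],[0,0,0],[0,0,0],[0,0,0],[0,0,0]])

```text
time_s: 5.35
position: [0.5375, 0.1347, 0.1845]
tcp_rot: [[0.114, 0.991, 0.069], [0.873, -0.133, 0.469], [0.474, 0.006, -0.88]]
force: [0.9, -0.2, -3.3]
opening: 0.059
```

```bash
python3 - <<'E'
from plan import *
from h import *
Rt=down(85.9)
plan(np.array([536.7,-32.7,180])/1000,Rt)
c=bot.capture("side"); crop(c,140,400,130,330,3,f"pics/side3.png")
E
```

```text
t 5.35 pos [537.5 134.7 184.5] F [ 0.9 -0.2 -3.3] open 0.059 | d world [  -0.8 -167.4   -4.5] d tool [-148.3   21.4  -74.6] rotvec [ 0.021 -0.494 -0.059]
4 rows; twist [ 0.005 -0.123 -0.015]
[[-37.0, 5.0, -19.0], [-39.0, 5.0, -14.0], [-41.0, 4.0, -9.0], [-42.0, 3.0, -4.0]]
```

View pics/side3.png

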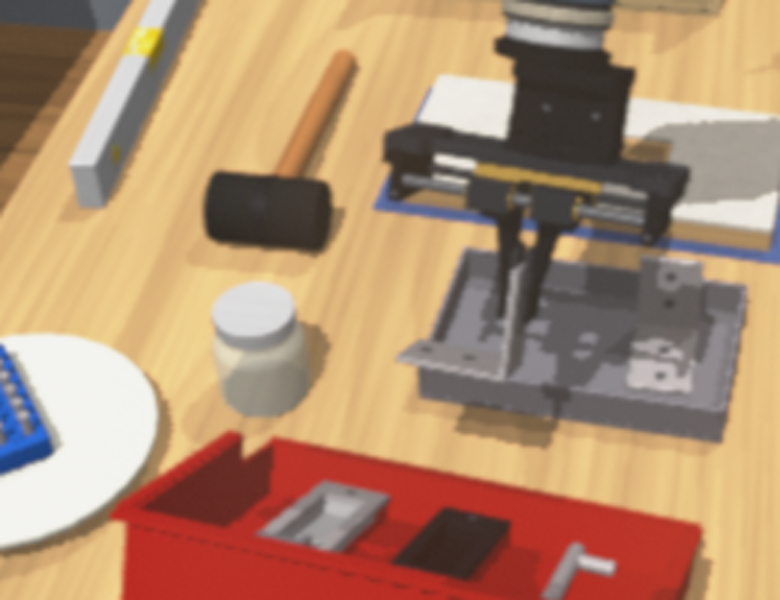

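Emit:
carry_out(grip=[-1,-1,-1,-1,-1,-1,-1,-1,-1], slide=[[-18,3,-10],[-19,3,-9],[-19,3,-8],[-20,2,-6],[-20,2,-5],[-21,2,-4],[-21,2,-3],[-21,1,-2],[0,0,0]], twist=[[0.002,-0.061,-0.007],[0.002,-0.061,-0.007],[0.002,-0.061,-0.007],[0.002,-0.061,-0.007],[0.002,-0.061,-0.007],[0.002,-0.061,-0.007],[0.002,-0.061,-0.007],[0.002,-0.061,-0.007],[0,0,0]])

```text
time_s: 6.3
position: [0.5282, -0.033, 0.1739]
tcp_rot: [[0.067, 0.997, -0.023], [0.998, -0.067, -0.005], [-0.006, -0.023, -1.0]]
force: [0.1, 0.9, -2.3]
opening: 0.059
```

```bash
python3 - <<'E'
from plan import *
plan(np.array([536.7,-32.7,60])/1000,down(85.9))
E
```

```text
t 6.3 pos [528.2 -33.  173.9] F [ 0.1  0.9 -2.3] open 0.059 | d world [   8.5    0.3 -113.9] d tool [  1.5  11.1 113.6] rotvec [-0.023  0.006  0.004]
3 rows; twist [-0.008  0.002  0.001]
[[1.0, 4.0, 38.0], [0.0, 3.0, 38.0], [0.0, 3.0, 38.0]]
```

Emit:
carry_out(grip=[-1,-1,-1,-1,-1,-1], slide=[[0,3,25],[0,3,25],[0,3,25],[0,2,20],[0,0,10],[0,0,0]], twist=[[-0.006,0.002,0.001],[-0.006,0.002,0.001],[-0.006,0.002,0.001],[-0.005,0,0],[0,0,0],[0,0,0]])

```text
time_s: 6.9
position: [0.535, -0.0263, 0.0606]
tcp_rot: [[0.072, 0.997, -0.007], [0.997, -0.072, 0.014], [0.013, -0.008, -1.0]]
force: [0.3, 0.0, -1.3]
opening: 0.055
```

```bash
python3 - <<'E'
from plan import *
from h import *
plan(np.array([536.7,-32.7,45])/1000,down(85.9))
c=bot.capture("side"); crop(c,200,420,150,300,3.4,f"pics/side4.png")
E
```

```text
t 6.9 pos [535.  -26.3  60.6] F [ 0.3  0.  -1.3] open 0.055 | d world [  1.7  -6.4 -15.6] d tool [-6.5  2.3 15.5] rotvec [-0.008 -0.013 -0.   ]
1 rows; twist [-0.008 -0.013 -0.   ]
[[-6.5, 2.3, 15.5]]
```

View pics/side4.png

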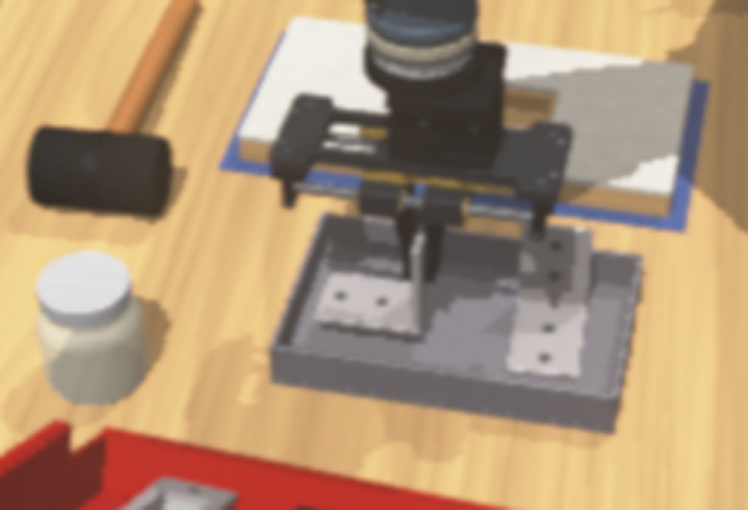

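Emit:
carry_out(grip=[-1,-1,-1,-1,-1], slide=[[-2,1,5],[-2,1,4],[-1,0,3],[0,0,2],[0,0,0]], twist=[[-0.003,-0.004,0],[-0.003,-0.004,0],[-0.003,-0.004,0],[0,0,0],[0,0,0]])

```text
time_s: 7.45
position: [0.5394, -0.0319, 0.0491]
tcp_rot: [[0.072, 0.997, 0.009], [0.997, -0.072, -0.001], [-0.001, 0.009, -1.0]]
force: [-0.8, -0.2, -1.8]
opening: 0.055
```

Emit:
carry_out(grip=[-1,-1,-1], slide=[[0,0,3],[0,0,2],[0,0,0]], twist=[[0,0,0],[0,0,0],[0,0,0]])

```text
time_s: 7.75
position: [0.5399, -0.0321, 0.0443]
tcp_rot: [[0.072, 0.997, 0.01], [0.997, -0.072, -0.001], [-0.001, 0.01, -1.0]]
force: [-0.1, 0.6, -2.6]
opening: 0.053
```

Emit:
carry_out(grip=[-1,-1,-1], slide=[[0,0,2],[0,0,2],[0,0,0]], twist=[[0,0,0],[0,0,0],[0,0,0]])

```text
time_s: 8.05
position: [0.5405, -0.0321, 0.0439]
tcp_rot: [[0.072, 0.997, 0.012], [0.997, -0.072, -0.002], [-0.001, 0.012, -1.0]]
force: [0.0, -0.1, -2.7]
opening: 0.052
```

Emit:
carry_out(grip=[-1,-1,-1], slide=[[0,0,3],[0,0,3],[0,0,0]], twist=[[0,0,0],[0,0,0],[0,0,0]])

```text
time_s: 8.35
position: [0.5415, -0.0323, 0.0441]
tcp_rot: [[0.071, 0.997, 0.016], [0.997, -0.071, -0.003], [-0.002, 0.016, -1.0]]
force: [-0.5, 0.4, -2.4]
opening: 0.057
```

Emit:
carry_out(grip=[-0.7,-0.7,-0.7,-0.7,-0.7], slide=[[0,0,0],[0,0,0],[0,0,0],[0,0,0],[0,0,0]], twist=[[0,0,0],[0,0,0],[0,0,0],[0,0,0],[0,0,0]])

```text
time_s: 8.85
position: [0.5426, -0.0326, 0.0434]
tcp_rot: [[0.071, 0.997, 0.018], [0.997, -0.071, -0.004], [-0.002, 0.018, -1.0]]
force: [0.5, 0.1, -0.4]
opening: 0.149
```

```bash
python3 - <<'E'
from plan import *
from h import *
plan(np.array([536.7,-32.7,160])/1000,down(85.9))
c=bot.capture("side"); crop(c,200,420,150,300,3.4,f"pics/side5.png")
E
```

```text
t 8.85 pos [542.6 -32.6  43.4] F [ 0.5  0.1 -0.4] open 0.149 | d world [-5.900e+00 -1.000e-01  1.166e+02] d tool [  -0.8   -3.9 -116.7] rotvec [0.018 0.002 0.   ]
3 rows; twist [0.006 0.001 0.   ]
[[-0.0, -1.0, -39.0], [-0.0, -2.0, -39.0], [-0.0, -2.0, -39.0]]
```

View pics/side5.png

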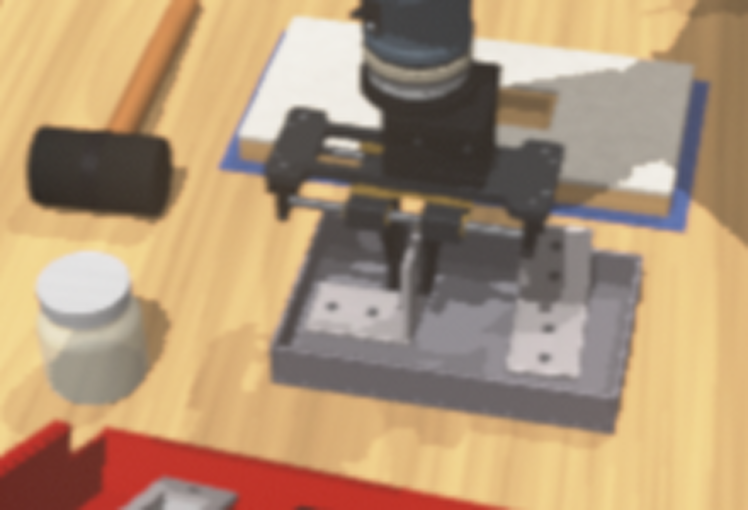

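Emit:
carry_out(grip=[-0.65,-0.65,-0.65,-0.6,-0.5,0,0.4,0.5], slide=[[0,0,0],[0,0,-10],[0,0,-25],[0,0,-30],[0,0,-30],[0,0,-30],[0,0,0],[0,0,0]], twist=[[0,0,0],[0,0,0],[0,0,0],[0,0,0],[0,0,0],[0,0,0],[0,0,0],[0,0,0]])

```text
time_s: 9.7
position: [0.5396, -0.032, 0.1753]
tcp_rot: [[0.071, 0.997, 0.016], [0.997, -0.071, -0.003], [-0.002, 0.017, -1.0]]
force: [0.2, -0.5, 0.2]
opening: 0.439
```

```bash
python3 - <<'E'
from plan import *
from h import *
plan(binp(-35,-20.5,150),RB)
for n in("side","top"):
    c=bot.capture(n); crop(c,140,420,110,330,2.8,f"pics/{n}6.png"); pickle.dump(c,open(f"{n}6.pkl","wb"))
E
```

```text
t 9.7 pos [539.6 -32.  175.3] F [ 0.2 -0.5  0.2] open 0.439 | d world [ 21.1 209.7  14.6] d tool [210.7   6.4 -14.9] rotvec [0.002 0.502 0.061]
5 rows; twist [0.    0.1   0.012]
[[42.0, 1.0, -3.0], [42.0, 1.0, 1.0], [42.0, 0.0, 5.0], [41.0, -0.0, 10.0], [40.0, -1.0, 14.0]]
```

View pics/side6.png

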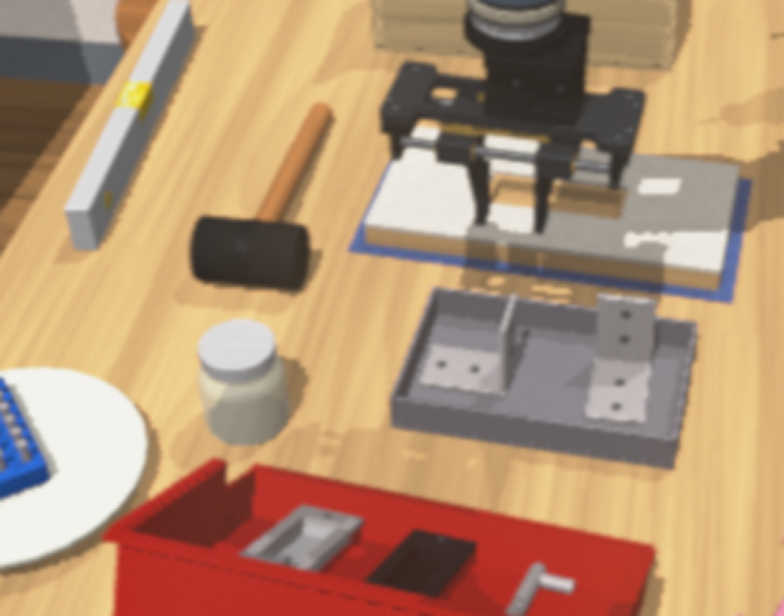

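View pics/top6.png

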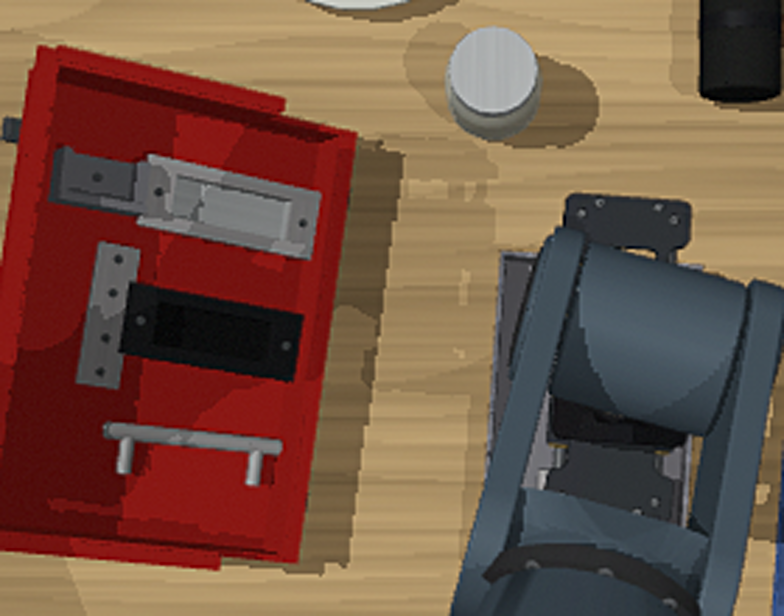

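```bash
cat > m4.py <<'E'
from h import *
B=np.load("bin0.npz");o=B["o"];R=B["R"]
t=pickle.load(open("top6.pkl","rb"))
def wh(cam,h): return R[:,2],R[:,2]@(o+R[:,2]*h)
m=np.zeros((480,640),np.uint8)
sub=t["color"][205:250,180:252];m[205:250,180:252]=(sub.max(-1)<50)
m=cv2.morphologyEx(m,cv2.MORPH_CLOSE,np.ones((5,5)))
cs,_=cv2.findContours(m,cv2.RETR_EXTERNAL,cv2.CHAIN_APPROX_NONE);c=max(cs,key=cv2.contourArea)
n,d=wh(t,0.018);W=plane(t,c[:,0,:],n,d);L=(W-o)@R*1000
print(cv2.minAreaRect(L[:,:2].astype(np.float32)),L[:,2].mean())
im=t["color"][:,:,::-1].copy();cv2.drawContours(im,cs,-1,(0,255,0),1)
cv2.imwrite("pics/m4.png",cv2.resize(im[190:270,160:280],None,fx=5,fy=5,interpolation=0))
P=cloud(t);mm=cv2.erode(m,np.ones((3,3)))
Z=((P-o)@R*1000)[mm>0];print("z pct",np.percentile(Z[:,2],[10,50,75,90]))
E
python3 m4.py
```

```text
((-30.66073989868164, -19.56577491760254), (49.88918685913086, 141.1386260986328), 88.68461608886719) 17.999999999999904
z pct [ 1.5446318  15.07014009 18.14532126 20.26760614]
```

View pics/m4.png

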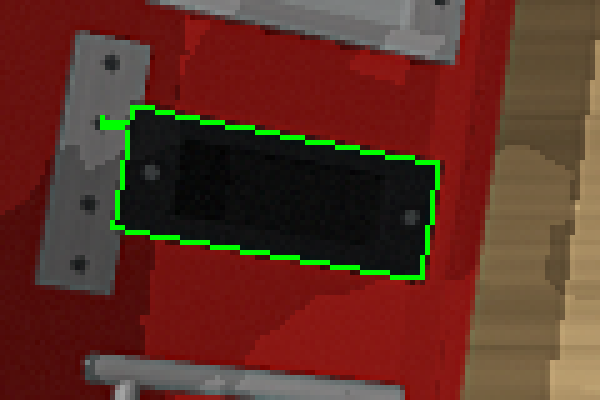

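Emit:
carry_out(grip=[0.6,0.6,0.6,0.6,0.6,0.6,0.6,0.6,0.6], slide=[[26,1,-3],[26,1,-1],[26,1,1],[26,1,2],[26,0,4],[26,0,6],[26,0,8],[20,0,8],[0,0,0]], twist=[[0,0.063,0.008],[0,0.063,0.008],[0,0.063,0.008],[0,0.063,0.008],[0,0.063,0.008],[0,0.063,0.008],[0,0.063,0.008],[0,0.055,0.008],[0,0,0]])

```text
time_s: 10.7
position: [0.5571, 0.1796, 0.1836]
tcp_rot: [[0.133, 0.99, 0.042], [0.861, -0.136, 0.491], [0.492, -0.029, -0.87]]
force: [0.1, -0.2, -1.4]
opening: 0.803
```

```bash
cat >> plan.py <<'E'
RP=R@Ro.from_euler("z",-1.3,degrees=True).as_matrix()
RP=np.stack([RP[:,0],-RP[:,1],-RP[:,2]],1)
E
python3 - <<'E'
from plan import *
plan(binp(-36,-19.6,80),RP)
E
```

```text
t 10.7 pos [557.1 179.6 183.6] F [ 0.1 -0.2 -1.4] open 0.803 | d world [  7.   30.6 -55.6] d tool [-0.1  4.4 63.7] rotvec [-0.022 -0.014  0.002]
2 rows; twist [-0.011 -0.007  0.001]
[[-0.0, 2.0, 32.0], [0.0, 2.0, 32.0]]
```

Emit:
carry_out(grip=[0.6,0.6,0.6,0.6], slide=[[0,2,25],[0,1,22],[0,1,14],[0,0,0]], twist=[[-0.008,-0.005,0.001],[-0.007,-0.005,0.001],[-0.006,-0.004,0],[0,0,0]])

```text
time_s: 11.1
position: [0.5629, 0.2064, 0.1248]
tcp_rot: [[0.138, 0.989, 0.057], [0.87, -0.148, 0.469], [0.473, -0.015, -0.881]]
force: [0.0, -0.3, 0.5]
opening: 0.801
```

```bash
python3 - <<'E'
from plan import *
plan(binp(-36,-19.6,25),RP)
E
```

```text
t 11.1 pos [562.9 206.4 124.8] F [ 0.  -0.3  0.5] open 0.801 | d world [  4.6  30.  -45.1] d tool [ 5.4  0.8 54.1] rotvec [-0.004  0.008 -0.002]
2 rows; twist [-0.002  0.004 -0.001]
[[3.0, 0.0, 27.0], [3.0, 0.0, 27.0]]
```

Emit:
carry_out(grip=[0.6,0.6,0.6,0.6,0.6], slide=[[2,1,18],[2,0,18],[1,0,14],[0,0,4],[0,0,0]], twist=[[-0.002,0.004,-0.001],[-0.002,0.004,-0.001],[0,0,0],[0,0,0],[0,0,0]])

```text
time_s: 11.6
position: [0.569, 0.2337, 0.0779]
tcp_rot: [[0.136, 0.989, 0.062], [0.869, -0.149, 0.473], [0.477, -0.01, -0.879]]
force: [-0.0, 0.7, 0.5]
opening: 0.797
```

```bash
python3 - <<'E'
from plan import *
from h import *
plan(binp(-36,-19.6,9),RP)
c=bot.capture("side"); crop(c,160,390,190,340,3.4,f"pics/side7.png")
P=cloud(c);np.save("s7.npy",(P-o)@R*1000)
E
```

```text
t 11.6 pos [569.  233.7  77.9] F [-0.   0.7  0.5] open 0.797 | d world [ -0.5  10.4 -12.3] d tool [ 3.1 -1.9 15.7] rotvec [0.001 0.003 0.   ]
1 rows; twist [0.001 0.003 0.   ]
[[3.1, -1.9, 15.7]]
```

View pics/side7.png

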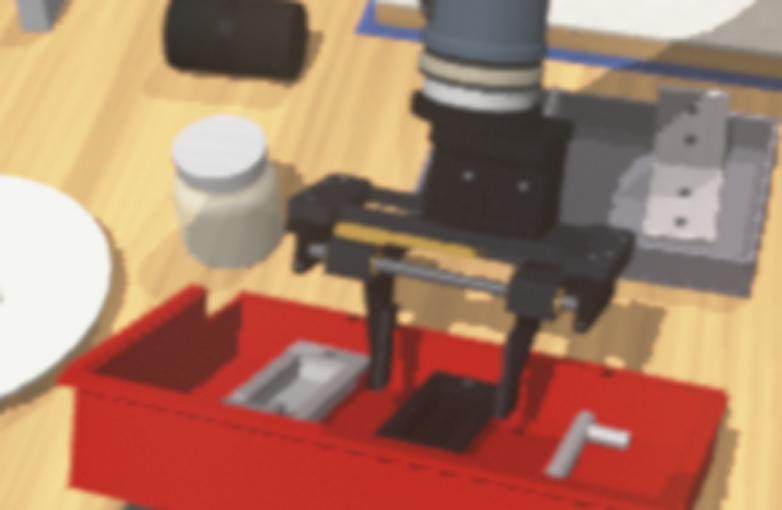

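Emit:
carry_out(grip=[0.6,0.6,0.6,0.6], slide=[[2,-1,8],[1,-1,5],[0,0,3],[0,0,0]], twist=[[0,0.002,0],[0,0,0],[0,0,0],[0,0,0]])

```text
time_s: 12.05
position: [0.5697, 0.244, 0.0664]
tcp_rot: [[0.135, 0.989, 0.066], [0.867, -0.15, 0.474], [0.479, -0.006, -0.878]]
force: [0.5, 0.1, 0.7]
opening: 0.8
```

```bash
python3 - <<'E'
from plan import *
from h import *
plan(binp(-36,-19.6,9),RP)
c=bot.capture("side"); crop(c,160,390,190,340,3.4,f"pics/side8.png")
E
```

```text
t 12.05 pos [569.7 244.   66.4] F [0.5 0.1 0.7] open 0.8 | d world [-1.3  0.  -0.8] d tool [-0.5 -1.3  0.6] rotvec [0.005 0.001 0.001]
1 rows; twist [0.005 0.001 0.001]
[[-0.5, -1.3, 0.6]]
```

View pics/side8.png

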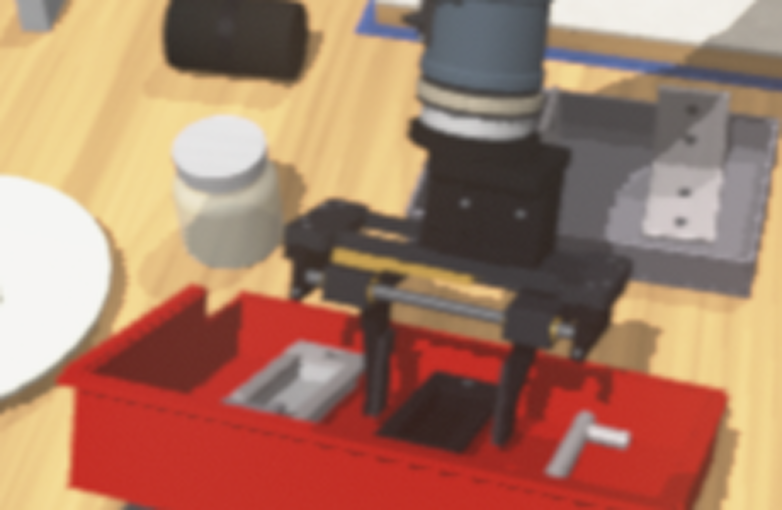

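Emit:
carry_out(grip=[0.6,-1,-1,-1,-1,-1,-1,-1,-1,-1], slide=[[0,-1,2],[0,0,0],[0,0,0],[0,0,0],[0,0,0],[0,0,0],[0,0,0],[0,0,0],[0,0,0],[0,0,0]], twist=[[0.005,0,0],[0,0,0],[0,0,0],[0,0,0],[0,0,0],[0,0,0],[0,0,0],[0,0,0],[0,0,0],[0,0,0]])

```text
time_s: 13.1
position: [0.5693, 0.245, 0.0651]
tcp_rot: [[0.135, 0.989, 0.062], [0.867, -0.148, 0.475], [0.479, -0.01, -0.878]]
force: [0.2, 0.5, -0.8]
opening: 0.563
```

```bash
python3 - <<'E'
from plan import *
from h import *
plan(binp(-36,-19.6,9),RP)
c=bot.capture("side"); crop(c,160,390,190,340,3.4,f"pics/side9.png")
E
```

```text
t 13.1 pos [569.3 245.   65.1] F [ 0.2  0.5 -0.8] open 0.563 | d world [-0.8 -0.9  0.5] d tool [-0.7 -0.7 -1. ] rotvec [0.    0.    0.001]
1 rows; twist [0.    0.    0.001]
[[-0.7, -0.7, -1.0]]
```

View pics/side9.png

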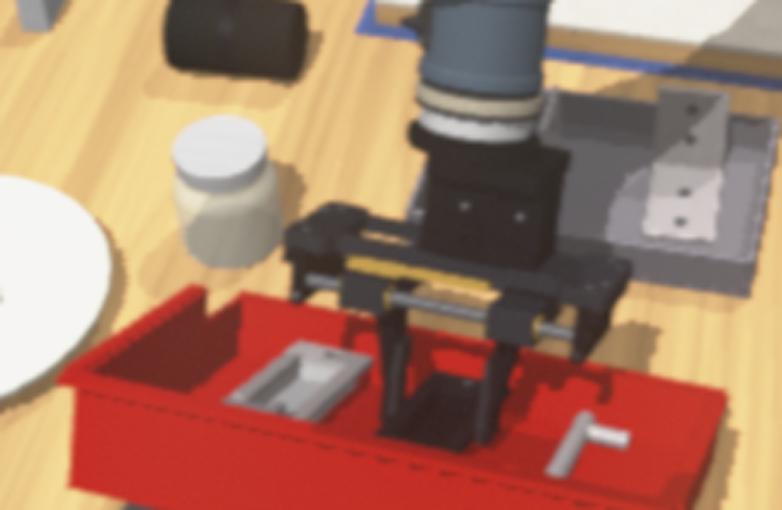

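Emit:
carry_out(grip=[-1,-1,-1,-1,-1,-1,-1,-1], slide=[[0,0,0],[0,0,-5],[0,0,-10],[0,0,-20],[0,0,-30],[0,0,-30],[0,0,-20],[0,0,0]], twist=[[0,0,0],[0,0,0],[0,0,0],[0,0,0],[0,0,0],[0,0,0],[0,0,0],[0,0,0]])

```text
time_s: 13.95
position: [0.5601, 0.1864, 0.1702]
tcp_rot: [[0.135, 0.989, 0.059], [0.87, -0.147, 0.472], [0.475, -0.013, -0.88]]
force: [0.6, -0.6, -1.3]
opening: 0.562
```

```bash
python3 - <<'E'
from plan import *
from h import *
plan(np.array([528.3,-279.4,120])/1000,down(-4.2))
for n in("side","top"):
    c=bot.capture(n); crop(c,120,400,130,340,2.7,f"pics/{n}10.png")
E
```

```text
t 13.95 pos [560.1 186.4 170.2] F [ 0.6 -0.6 -1.3] open 0.562 | d world [ -31.8 -465.8  -50.2] d tool [-433.2   37.5 -177.3] rotvec [-0.38  -0.389  1.46 ]
11 rows; twist [-0.035 -0.035  0.133]
[[-39.0, 3.0, -16.0], [-39.0, 9.0, -15.0], [-38.0, 15.0, -13.0], [-36.0, 20.0, -11.0], [-33.0, 25.0, -9.0], [-30.0, 30.0, -7.0], [-26.0, 33.0, -5.0], [-22.0, 37.0, -3.0], [-17.0, 39.0, -1.0], [-11.0, 41.0, 1.0], [-6.0, 42.0, 3.0]]
```

View pics/side10.png

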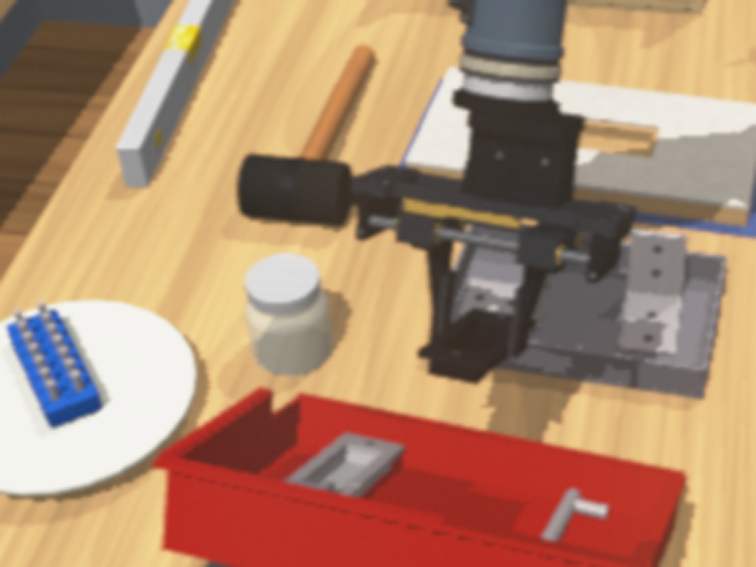

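View pics/top10.png

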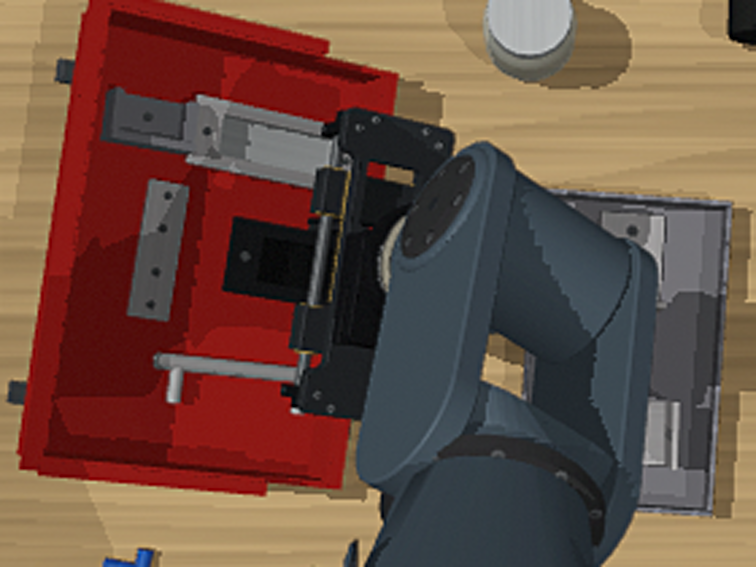

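Emit:
carry_out(grip=[-1,-1,-1,-1,-1,-1,-1,-1,-1,-1,-1,-1], slide=[[-20,1,-8],[-20,3,-8],[-20,5,-7],[-20,6,-7],[-19,8,-6],[-19,9,-6],[-18,10,-5],[-18,11,-5],[-17,13,-4],[-16,14,-4],[-15,15,-3],[-14,16,-3]], twist=[[-0.017,-0.018,0.066],[-0.017,-0.018,0.066],[-0.017,-0.018,0.066],[-0.017,-0.018,0.066],[-0.017,-0.018,0.066],[-0.017,-0.018,0.066],[-0.017,-0.018,0.066],[-0.017,-0.018,0.066],[-0.017,-0.018,0.066],[-0.017,-0.018,0.066],[-0.017,-0.018,0.066],[-0.017,-0.018,0.066]])

```text
time_s: 15.25
position: [0.5257, -0.0673, 0.1213]
tcp_rot: [[0.832, 0.55, 0.076], [0.526, -0.825, 0.208], [0.176, -0.133, -0.975]]
force: [0.2, -0.4, -1.9]
opening: 0.569
```

```bash
python3 - <<'E'
from plan import *
plan(np.array([528.3,-279.4,120])/1000,down(-4.2),12)
E
```

```text
t 15.25 pos [525.7 -67.3 121.3] F [ 0.2 -0.4 -1.9] open 0.569 | d world [   2.6 -212.1   -1.3] d tool [-109.7  176.5  -42.6] rotvec [-0.187 -0.128  0.647]
12 rows; twist [-0.016 -0.011  0.054]
[[-9.0, 15.0, -4.0], [-8.0, 15.0, -3.0], [-8.0, 16.0, -3.0], [-7.0, 16.0, -3.0], [-6.0, 17.0, -2.0], [-5.0, 17.0, -2.0], [-4.0, 17.0, -2.0], [-3.0, 17.0, -1.0], [-2.0, 18.0, -1.0], [-1.0, 18.0, -1.0], [-0.0, 18.0, -0.0], [1.0, 18.0, -0.0]]
```

Emit:
carry_out(grip=[-1,-1,-1,-1,-1,-1,-1,-1,-1,-1,-1,-1], slide=[[-9,15,-5],[-8,15,-4],[-8,16,-4],[-7,16,-3],[-6,17,-3],[-5,17,-2],[-4,17,-2],[-3,17,-1],[-2,18,-1],[-1,16,-1],[0,12,0],[0,0,0]], twist=[[-0.016,-0.011,0.054],[-0.016,-0.011,0.054],[-0.016,-0.011,0.054],[-0.016,-0.011,0.054],[-0.016,-0.011,0.054],[-0.016,-0.011,0.054],[-0.016,-0.011,0.054],[-0.016,-0.011,0.054],[-0.016,-0.011,0.054],[-0.016,-0.011,0.054],[-0.016,-0.011,0.05],[0,0,0]])

```text
time_s: 16.45
position: [0.5176, -0.2506, 0.1043]
tcp_rot: [[0.999, -0.037, -0.029], [-0.036, -0.999, 0.029], [-0.03, -0.028, -0.999]]
force: [-0.3, 0.0, -2.5]
opening: 0.57
```

```bash
python3 - <<'E'
from plan import *
plan(np.array([528.3,-279.4,90])/1000,down(-4.2))
E
```

```text
t 16.45 pos [ 517.6 -250.6  104.3] F [-0.3  0.  -2.5] open 0.57 | d world [ 10.7 -28.8 -14.3] d tool [12.2 28.7 13.1] rotvec [-0.027  0.03   0.037]
1 rows; twist [-0.027  0.03   0.037]
[[12.2, 28.7, 13.1]]
```

Emit:
carry_out(grip=[-1,-1,-1,-1,-1], slide=[[4,10,5],[4,10,5],[3,8,5],[0,0,5],[0,0,0]], twist=[[-0.009,0.01,0.011],[-0.009,0.01,0.011],[-0.009,0.01,0.011],[0,0,0],[0,0,0]])

```text
time_s: 16.95
position: [0.5259, -0.2771, 0.0784]
tcp_rot: [[0.998, -0.069, -0.003], [-0.069, -0.998, 0.004], [-0.003, -0.004, -1.0]]
force: [0.6, 0.8, -1.4]
opening: 0.566
```

```bash
python3 - <<'E'
from plan import *
from h import *
plan(np.array([528.3,-279.4,70])/1000,down(-4.2))
for n in("side","top"):
    c=bot.capture(n); pickle.dump(c,open(f"{n}11.pkl","wb"))
    crop(c,*((240,440,120,240) if n=="side" else (380,560,150,330)),3.3,f"pics/{n}11.png")
E
```

```text
t 16.95 pos [ 525.9 -277.1   78.4] F [ 0.6  0.8 -1.4] open 0.566 | d world [ 2.4 -2.3 -8.4] d tool [2.6 2.1 8.3] rotvec [-0.004  0.003  0.005]
1 rows; twist [-0.004  0.003  0.005]
[[2.6, 2.1, 8.3]]
```

View pics/side11.png

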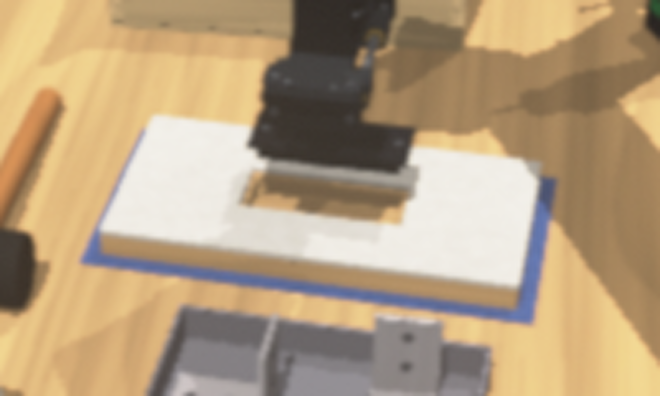

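View pics/top11.png

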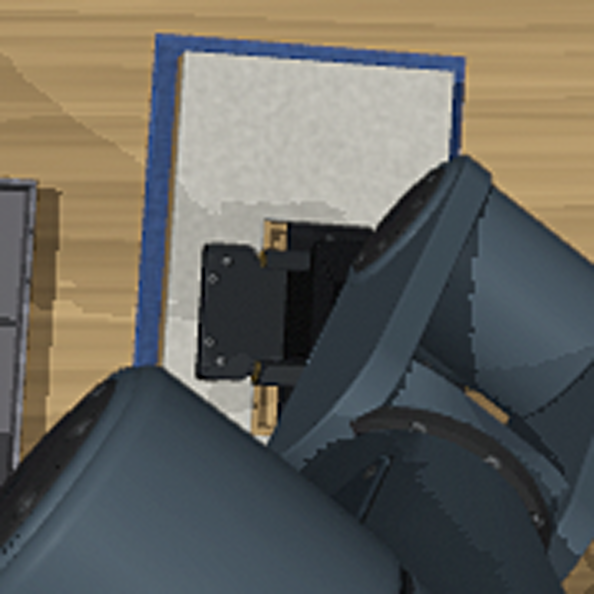

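```bash
cat > ov.py <<'E'
from h import *
import sys
from plan import bot
tag=sys.argv[1]
st=bot.read_state();p=np.array(st["position"]);Rt=np.array(st["tcp_rot"])
for n,(x0,x1,y0,y1),k in(("side",(290,390,140,200),7),("top",(420,520,190,300),5)):
    c=pickle.load(open(f"{n}{tag}.pkl","rb"))
    im=cv2.resize(c["color"][y0:y1,x0:x1,::-1],None,fx=k,fy=k,interpolation=cv2.INTER_CUBIC)
    im=np.clip(im.astype(float)*1.6,0,255).astype(np.uint8)
    for zz,col in((9,(0,255,0)),(4,(0,255,255))):   # rim top ~9 mm above tips, rim bottom 4
        C=np.array([(a*65,b*25,-zz) for a,b in((1,1),(1,-1),(-1,-1),(-1,1))])/1000@Rt.T+p
        uv=(proj(c,C)-[x0,y0]+.5)*k
        cv2.polylines(im,[uv.round().astype(np.int32)],True,col,1)
    q=np.radians(-4.2);A=np.array([[np.cos(q),-np.sin(q)],[np.sin(q),np.cos(q)]])
    C=np.array([(a*67.5,b*27.5) for a,b in((1,1),(1,-1),(-1,-1),(-1,1))])@A.T+[528.3,-279.4]
    C=np.c_[C,[26]*4]/1000;uv=(proj(c,C)-[x0,y0]+.5)*k
    cv2.polylines(im,[uv.round().astype(np.int32)],True,(255,0,255),1)
    cv2.imwrite(f"pics/ov_{n}{tag}.png",im)
E
python3 ov.py 11
```

```text
(no output)
```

View pics/ov_side11.png

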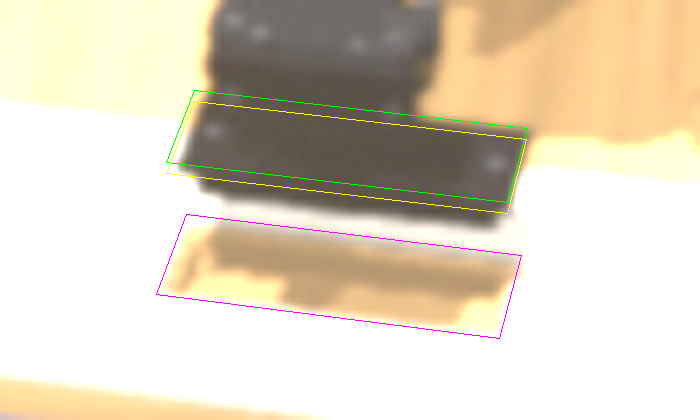

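View pics/ov_top11.png

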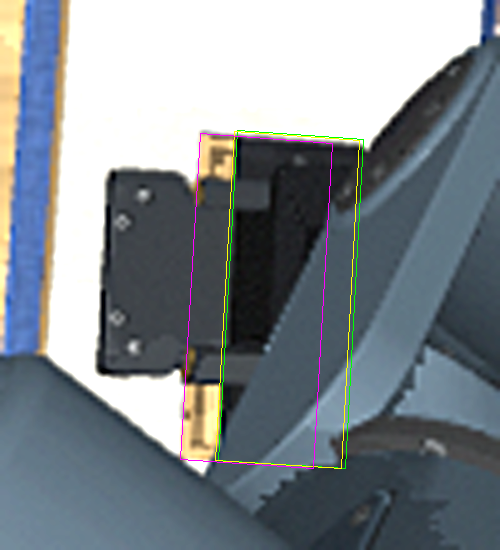

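```bash
cat > m5.py <<'E'
from h import *
from plan import bot
c=pickle.load(open("side11.pkl","rb"));t=pickle.load(open("top11.pkl","rb"))
st=bot.read_state();p=np.array(st["position"]);Rt=np.array(st["tcp_rot"])
for cam,n,(x0,x1,y0,y1),k in((c,"side",(305,375,145,185),10),(t,"top",(455,505,205,235),14)):
    im=cv2.resize(cam["color"][y0:y1,x0:x1,::-1],None,fx=k,fy=k,interpolation=cv2.INTER_NEAREST)
    C=np.array([(a*65,b*25,-9) for a,b in((1,1),(1,-1),(-1,-1),(-1,1))])/1000@Rt.T+p
    uv=(proj(cam,C)-[x0,y0]+.5)*k;cv2.polylines(im,[uv.round().astype(np.int32)],True,(0,255,0),1)
    cv2.imwrite(f"pics/z_{n}.png",im)
P=cloud(c)
L=((P-p)@Rt*1000)
m=(c["color"].max(-1)<75);m[:, :300]=0;m[:,380:]=0;m[:140]=0;m[180:]=0
m&=(L[...,2]>-14)&(L[...,2]<2)
print(m.sum(),np.percentile(L[m],[1,5,50,95,99],axis=0).round(1))
E
python3 m5.py
```

```text
289 [[-62.2 -37.  -12.5]
 [-60.1 -32.8 -11.4]
 [-22.8 -17.5  -7. ]
 [ 49.7  17.4   0.8]
 [ 55.2  20.1   1.7]]
```

View pics/z_side.png

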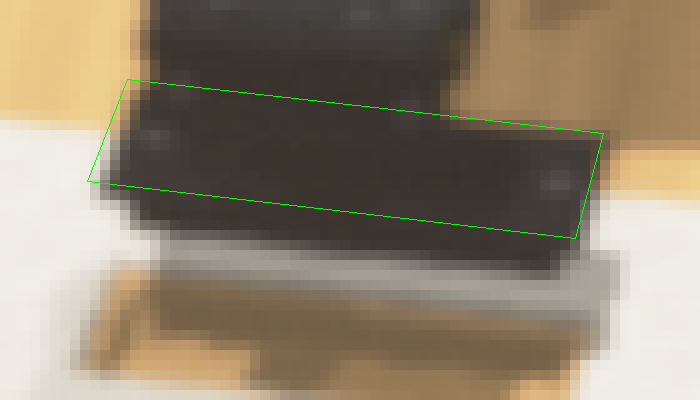

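View pics/z_top.png

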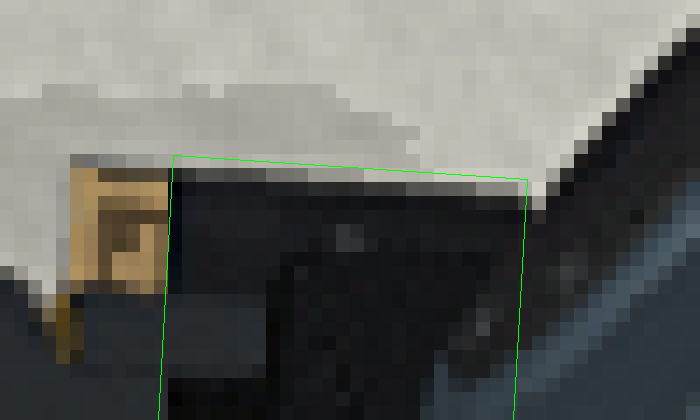

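```bash
python3 - <<'E'
from h import *
from plan import bot
c=pickle.load(open("side11.pkl","rb"));t=pickle.load(open("top11.pkl","rb"))
st=bot.read_state();p=np.array(st["position"]);Rt=np.array(st["tcp_rot"])
n=Rt[:,2]
for zz in (8,9,10):
    W=plane(c,[[305+155/10-.5,145+137/10-.5],[305+558/10-.5,145+182/10-.5]],n,n@(p-n*zz/1000))
    L=(W-p)@Rt*1000;print(zz,L.round(1),L.mean(0).round(1),np.degrees(np.arctan2(*(L[0]-L[1])[1::-1])))
    W=plane(t,[[455+350/14-.5,205+238/14-.5]],n,n@(p-n*zz/1000));print("top",((W-p)@Rt*1000).round(1))
E
```

```text
8 [[ 52.    0.4  -8. ]
 [-56.6   1.1  -8. ]] [-2.3  0.8 -8. ] -0.34080777582579586
top [[55.1  0.8 -8. ]]
9 [[ 51.7  -1.   -9. ]
 [-56.8  -0.4  -9. ]] [-2.6 -0.7 -9. ] -0.34080777582582245
top [[55.   0.6 -9. ]]
10 [[ 51.4  -2.5 -10. ]
 [-57.   -1.8 -10. ]] [ -2.8  -2.2 -10. ] -0.34080777582584915
top [[ 54.9   0.3 -10. ]]
```

Emit:
carry_out(grip=[-1,-1,-1,-1,-1,-1], slide=[[2,1,10],[1,1,10],[1,0,8],[0,0,5],[0,0,4],[0,0,0]], twist=[[-0.002,0.002,0.003],[-0.002,0,0.002],[0,0,0],[0,0,0],[0,0,0],[0,0,0]])

```text
time_s: 17.65
position: [0.5308, -0.2791, 0.0391]
tcp_rot: [[0.997, -0.073, 0.0], [-0.073, -0.997, -0.001], [0.0, 0.001, -1.0]]
force: [0.3, -0.0, -1.6]
opening: 0.565
```

```bash
python3 - <<'E'
from plan import *
from h import *
plan(np.array([529.5,-279.4,38])/1000,down(-4.2))
for n in("side","top"):
    c=bot.capture(n); pickle.dump(c,open(f"{n}12.pkl","wb"))
E
python3 ov.py 12; sed 's/11.pkl/12.pkl/g;s/z_/zz_/' m5.py > m6.py; python3 m6.py
```

```text
t 17.65 pos [ 530.8 -279.1   39.1] F [ 0.3 -0.  -1.6] open 0.565 | d world [-1.3 -0.3 -1.1] d tool [-1.2  0.4  1.1] rotvec [ 0.001 -0.     0.   ]
1 rows; twist [ 0.001 -0.     0.   ]
[[-1.2, 0.4, 1.1]]
227 [[-63.1 -35.6 -13.6]
 [-60.8 -32.6 -11.8]
 [-23.1 -17.   -7.6]
 [ 51.   17.   -0.5]
 [ 55.9  20.    1.3]]
```

View pics/zz_side.png

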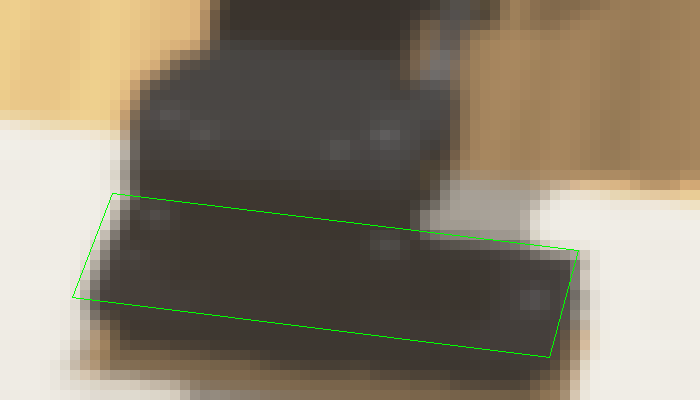

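View pics/zz_top.png

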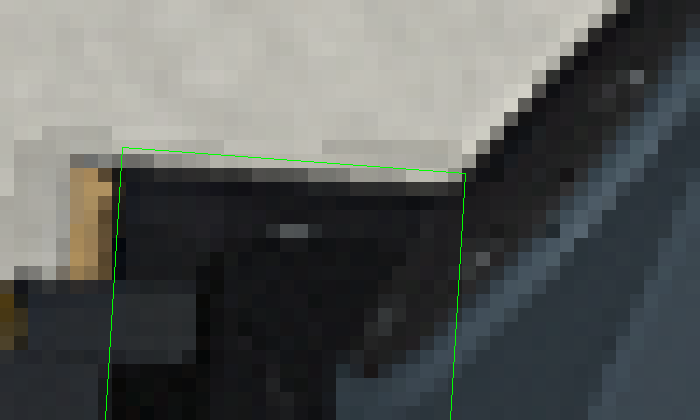

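View pics/ov_top12.png

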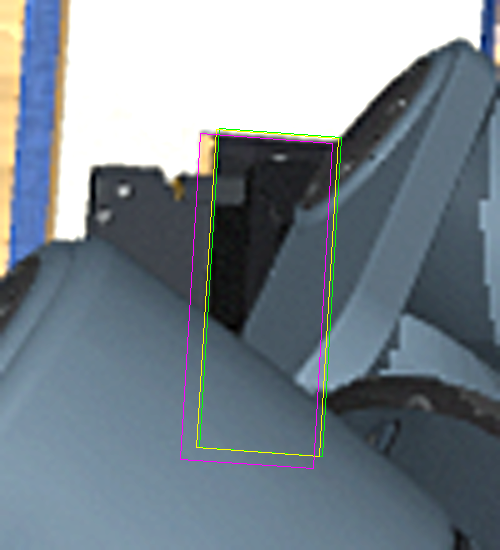

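Emit:
carry_out(grip=[-1,-1,-1,-1], slide=[[0,0.5,3],[0,0,3],[0,0,2],[0,0,0]], twist=[[0,0,0],[0,0,0],[0,0,0],[0,0,0]])

```text
time_s: 18.15
position: [0.5317, -0.2805, 0.0322]
tcp_rot: [[0.997, -0.073, 0.003], [-0.073, -0.997, -0.003], [0.003, 0.003, -1.0]]
force: [-0.7, 0.0, -2.2]
opening: 0.566
```

```bash
python3 - <<'E'
from plan import *
from h import *
plan(np.array([530.5,-279.7,29])/1000,down(-4.2))
for n in("side",):
    c=bot.capture(n); pickle.dump(c,open(f"{n}13.pkl","wb")); crop(c,290,390,140,200,7,"pics/side13.png")
E
```

```text
t 18.15 pos [ 531.7 -280.5   32.2] F [-0.7  0.  -2.2] open 0.566 | d world [-1.2  0.8 -3.2] d tool [-1.3 -0.7  3.2] rotvec [ 0.003 -0.003  0.   ]
1 rows; twist [ 0.003 -0.003  0.   ]
[[-1.3, -0.7, 3.2]]
```

View pics/side13.png

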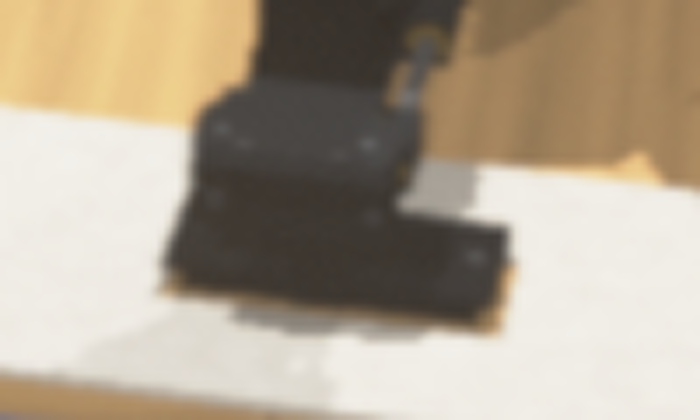

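Emit:
carry_out(grip=[-1,-1,-1], slide=[[-1,-0.6,2],[0,0,2],[0,0,0]], twist=[[0.003,-0.003,0],[0,0,0],[0,0,0]])

```text
time_s: 18.5
position: [0.5309, -0.2799, 0.0282]
tcp_rot: [[0.997, -0.073, 0.001], [-0.073, -0.997, -0.0], [0.001, -0.0, -1.0]]
force: [0.5, 0.3, -2.2]
opening: 0.567
```

```bash
python3 - <<'E'
from plan import *
from h import *
plan(np.array([530.5,-279.7,28])/1000,down(-4.2))
for n in("side",):
    c=bot.capture(n); pickle.dump(c,open(f"{n}13.pkl","wb")); crop(c,290,390,140,200,7,"pics/side14.png")
E
```

```text
t 18.5 pos [ 530.9 -279.9   28.2] F [ 0.5  0.3 -2.2] open 0.567 | d world [-0.4  0.2 -0.2] d tool [-0.4 -0.2  0.2] rotvec [-0.    -0.001  0.   ]
1 rows; twist [-0.    -0.001  0.   ]
[[-0.4, -0.2, 0.2]]
```

View pics/side14.png

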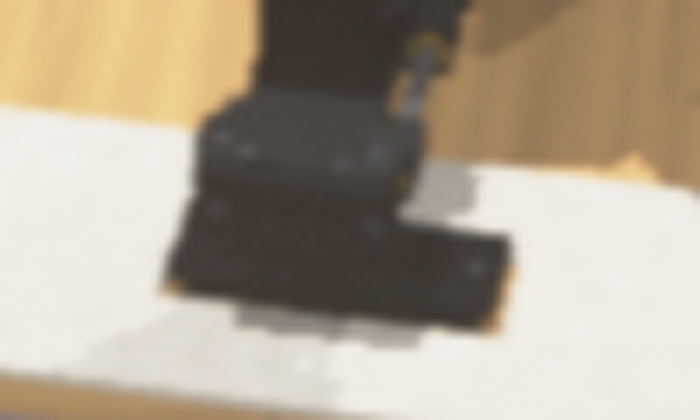

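Emit:
carry_out(grip=[-1,0.25,0.3,0.4,0.4,0.4], slide=[[-0.5,0,0.5],[0,0,0],[0,0,0],[0,0,0],[0,0,0],[0,0,0]], twist=[[0,0,0],[0,0,0],[0,0,0],[0,0,0],[0,0,0],[0,0,0]])

```text
time_s: 19.15
position: [0.5314, -0.2807, 0.029]
tcp_rot: [[0.997, -0.073, 0.003], [-0.073, -0.997, -0.002], [0.003, 0.002, -1.0]]
force: [-0.4, 0.1, 0.6]
opening: 0.692
```

Emit:
carry_out(grip=[0.6,0.6,0.6,0.8,1,1,1], slide=[[0,0,0],[0,0,-10],[0,0,-20],[0,0,-20],[0,0,-20],[0,0,-10],[0,0,0]], twist=[[0,0,0],[0,0,0],[0,0,0],[0,0,0],[0,0,0],[0,0,0],[0,0,0]])

```text
time_s: 19.85
position: [0.5311, -0.2805, 0.1141]
tcp_rot: [[0.997, -0.073, 0.003], [-0.073, -0.997, -0.002], [0.003, 0.002, -1.0]]
force: [0.5, -0.1, 0.6]
opening: 0.987
```

```bash
python3 - <<'E'
from plan import *
from h import *
plan(np.array([529,-279.7,100])/1000,down(85.8))
for n in("side","top"):
    c=bot.capture(n); pickle.dump(c,open(f"{n}15.pkl","wb"))
    crop(c,*((280,400,130,210) if n=="side" else (410,550,160,300)),5,f"pics/{n}15.png")
E
```

```text
t 19.85 pos [ 531.1 -280.5  114.1] F [ 0.5 -0.1  0.6] open 0.987 | d world [ -2.1   0.8 -14.1] d tool [-2.2 -0.7 14.1] rotvec [ 4.00e-03 -1.00e-03 -1.57e+00]
11 rows; twist [ 0.    -0.    -0.143]
[[-0.2, -0.1, 1.3], [-0.2, -0.1, 1.3], [-0.2, -0.1, 1.3], [-0.2, -0.1, 1.3], [-0.1, -0.2, 1.3], [-0.1, -0.2, 1.3], [-0.1, -0.2, 1.3], [-0.1, -0.2, 1.3], [-0.0, -0.2, 1.3], [0.0, -0.2, 1.3], [0.0, -0.2, 1.3]]
```

View pics/side15.png

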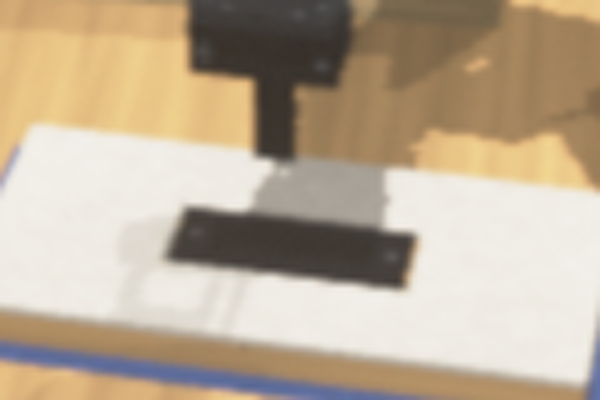

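View pics/top15.png

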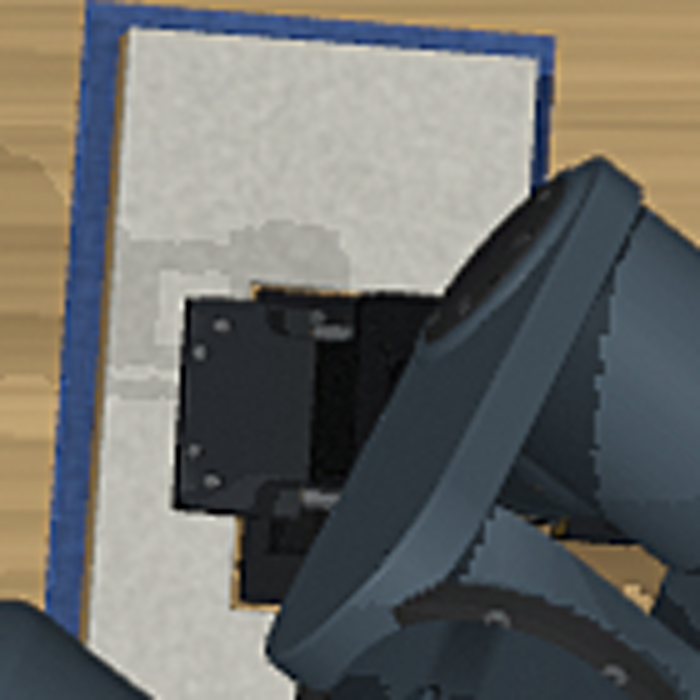

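```bash
cat > m7.py <<'E'
from h import *
import sys
c=pickle.load(open(sys.argv[1],"rb"));P=cloud(c)
m=(c["color"].max(-1)<80);m[:,:300]=0;m[:,370:]=0;m[:169]=0;m[190:]=0
n,l,s,ce=cv2.connectedComponentsWithStats(m.astype(np.uint8));k=1+np.argmax(s[1:,4]);m=l==k
cs,_=cv2.findContours(m.astype(np.uint8),0,1);q=max(cs,key=cv2.contourArea)
W=plane(c,q[:,0],[0,0,1],.026);print(cv2.minAreaRect((W[:,:2]*1000).astype(np.float32)))
e=cv2.erode(m.astype(np.uint8),np.ones((3,3)))>0
X=P[e];X=X[X[:,2]>0.018];A=np.c_[X[:,:2]-[.528,-.279],np.ones(len(X))];co=np.linalg.lstsq(A,X[:,2],rcond=None)[0]
f=np.zeros_like(m);f[195:200,310:360]=1;print("rim plane",co.round(4),len(X),"face",np.median(P[f][:,2]))
E
python3 m7.py side15.pkl
```

```text
((527.935546875, -279.2779541015625), (43.78877258300781, 121.99776458740234), 85.93707275390625)
rim plane [0.0374 0.7279 0.0276] 154 face 0.02490554460632871
```

Emit:
carry_out(grip=[1,1,1,1,1,1,1,1,1,1,1,1], slide=[[0,0,0],[0,0,0],[0,0,0],[0,0,0],[0,0,0],[0,0,0],[0,0,0],[0,0,0],[0,0,0],[0,0,0],[0,0,0],[0,0,0]], twist=[[0,0,-0.14],[0,0,-0.14],[0,0,-0.14],[0,0,-0.14],[0,0,-0.14],[0,0,-0.14],[0,0,-0.14],[0,0,-0.14],[0,0,-0.14],[0,0,-0.13],[0,0,-0.1],[0,0,0]])

```text
time_s: 21.15
position: [0.5212, -0.2733, 0.0962]
tcp_rot: [[0.092, 0.995, -0.024], [0.996, -0.092, 0.02], [0.017, -0.026, -1.0]]
force: [-0.3, 0.4, -0.1]
opening: 1.003
```

```bash
python3 - <<'E'
from plan import *
plan(np.array([528.2,-279.5,50])/1000,down(85.8))
E
```

```text
t 21.15 pos [ 521.2 -273.3   96.2] F [-0.3  0.4 -0.1] open 1.003 | d world [  7.   -6.2 -46.2] d tool [-6.4  8.7 45.9] rotvec [-0.026 -0.018 -0.019]
2 rows; twist [-0.013 -0.009 -0.01 ]
[[-3.0, 4.0, 23.0], [-3.0, 4.0, 23.0]]
```

Emit:
carry_out(grip=[1,1,1,1,1], slide=[[-2,3,12],[-2,3,12],[-2,2,12],[0,0,8],[0,0,0]], twist=[[-0.009,-0.006,-0.006],[-0.009,-0.006,-0.006],[-0.008,-0.006,-0.007],[0,0,0],[0,0,0]])

```text
time_s: 21.65
position: [0.5264, -0.2782, 0.0467]
tcp_rot: [[0.084, 0.996, -0.004], [0.996, -0.084, 0.003], [0.003, -0.004, -1.0]]
force: [-0.8, 0.1, -0.8]
opening: 1.004
```

```bash
python3 - <<'E'
from plan import *
from h import *
plan(np.array([528.2,-279.5,26])/1000,down(85.8))
c=bot.capture("side");crop(c,280,400,130,210,5,"pics/side16.png")
E
```

```text
t 21.65 pos [ 526.4 -278.2   46.7] F [-0.8  0.1 -0.8] open 1.004 | d world [  1.8  -1.3 -20.7] d tool [-1.2  2.  20.7] rotvec [-0.004 -0.003 -0.011]
1 rows; twist [-0.004 -0.003 -0.011]
[[-1.2, 2.0, 20.7]]
```

View pics/side16.png

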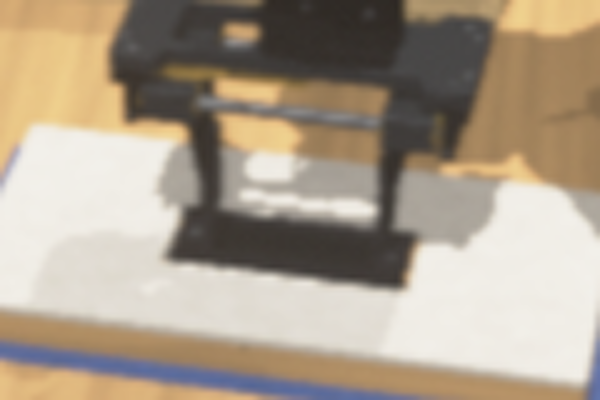

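Emit:
carry_out(grip=[1,1,1,1], slide=[[-0.6,1,8],[-0.6,1,5],[0,0,4],[0,0,2]], twist=[[-0.004,-0.003,-0.01],[0,0,0],[0,0,0],[0,0,0]])

```text
time_s: 22.1
position: [0.5296, -0.2804, 0.028]
tcp_rot: [[0.074, 0.997, 0.002], [0.997, -0.074, -0.002], [-0.002, 0.003, -1.0]]
force: [0.0, -0.5, 0.3]
opening: 0.997
```

Emit:
carry_out(grip=[1,1], slide=[[0,0,2],[0,0,2]], twist=[[0,0,0],[0,0,0]])

```text
time_s: 22.3
position: [0.5297, -0.2805, 0.0263]
tcp_rot: [[0.074, 0.997, 0.002], [0.997, -0.074, -0.003], [-0.002, 0.002, -1.0]]
force: [-3.2, 2.9, 23.5]
opening: 1.001
```

Emit:
carry_out(grip=[1,1,1,1], slide=[[0,0,2],[0,0,2],[0,0,2.5],[0,0,2.5]], twist=[[0,0,0],[0,0,0],[0,0,0],[0,0,0]])

```text
time_s: 22.7
position: [0.5298, -0.2805, 0.0264]
tcp_rot: [[0.074, 0.997, 0.002], [0.997, -0.074, -0.004], [-0.004, 0.002, -1.0]]
force: [-2.8, 1.0, 14.9]
opening: 1.0
```

```bash
python3 - <<'E'
from plan import *
from h import *
c=bot.capture("side");crop(c,280,400,130,210,5,"pics/side17.png")
plan(np.array([528.2,-279.5,26])/1000,down(85.8))
E
```

```text
t 22.75 pos [ 529.7 -280.5   26.4] F [-2.1  1.9 15.5] open 1.001 | d world [-1.5  1.  -0.4] d tool [ 0.9 -1.6  0.4] rotvec [ 0.002  0.004 -0.001]
1 rows; twist [ 0.002  0.004 -0.001]
[[0.9, -1.6, 0.4]]
```

View pics/side17.png

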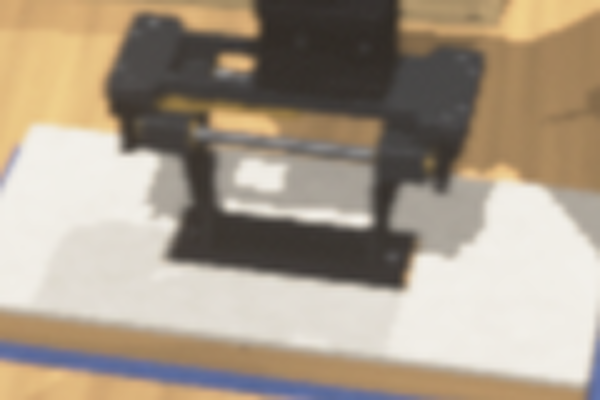

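Emit:
carry_out(grip=[1,1,1,1,1,1,1,1,1,1], slide=[[0,0,-3],[0,0,-15],[0,0,-30],[0,0,-40],[-40,0,-30],[-45,0,0],[-45,0,0],[-45,0,0],[-30,0,0],[0,0,0]], twist=[[0,0,0],[0,0,0],[0,0,0],[0,0,0],[0,0,0],[0,0,0],[0,0,0],[0,0,0],[0,0,0],[0,0,0]])

```text
time_s: 23.75
position: [0.5154, -0.4916, 0.1596]
tcp_rot: [[0.07, 0.998, 0.007], [0.997, -0.07, -0.012], [-0.012, 0.008, -1.0]]
force: [-0.3, 0.5, 0.3]
opening: 0.998
```

```bash
python3 - <<'E'
from plan import *
from h import *
print(bot.read_state()["position"])
for n in("side","top"):
    c=bot.capture(n); pickle.dump(c,open(f"{n}18.pkl","wb"));cv2.imwrite(f"pics/{n}18.png",c["color"][:,:,::-1])
    if n=="top": crop(c,410,550,160,300,4,"pics/top18z.png")
E
python3 m7.py side18.pkl
```

```text
[ 0.5153909  -0.49159313  0.15963142]
((528.468505859375, -277.90093994140625), (41.52288818359375, 122.67216491699219), 86.2213363647461)
rim plane [0.0478 0.7234 0.0263] 137 face 0.025750448807874637
```

View pics/side18.png

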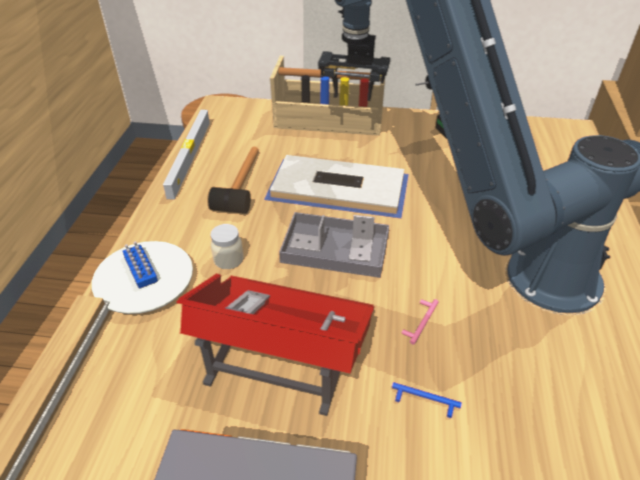

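View pics/top18.png

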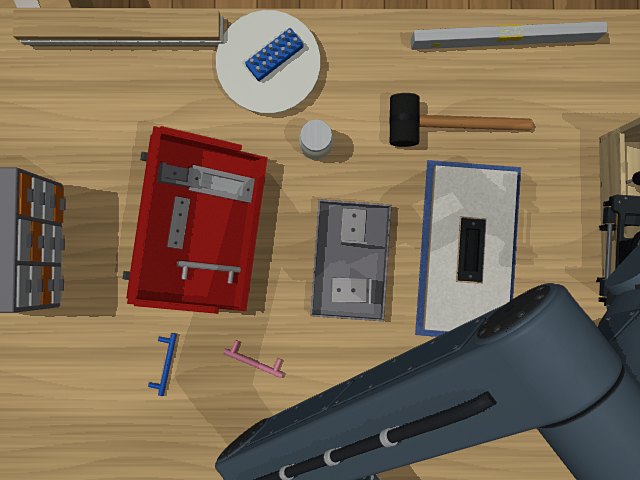

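View pics/top18z.png

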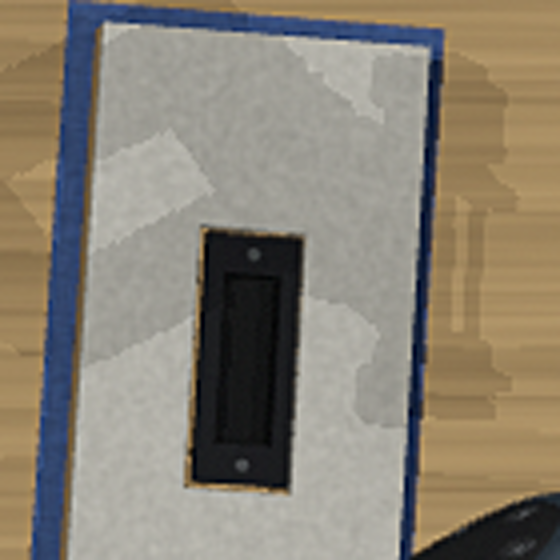

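Emit:
carry_out(grip=[1,1,1,1,1], slide=[[20,0,-20],[30,0,-20],[20,0,-10],[0,0,0],[0,0,0]], twist=[[0,0,0],[0,0,0],[0,0,0],[0,0,0],[0,0,0]])

```text
time_s: 24.35
position: [0.5195, -0.4062, 0.2087]
tcp_rot: [[0.062, 0.998, 0.001], [0.998, -0.062, -0.0], [0.0, 0.001, -1.0]]
force: [0.9, 1.0, -0.4]
opening: 0.999
```

```bash
python3 - <<'E'
from plan import *
from h import *
t=pickle.load(open("top18.pkl","rb"));P=cloud(t)
def at(u,v,r=2): return P[int(v)-r:int(v)+r+1,int(u)-r:int(u)+r+1].reshape(-1,3).mean(0).round(4)
z=lambda a,b:(410+a/4,160+b/4)
for n,(a,b) in dict(far=(245,248),near=(245,475),L=(208,360),Rr=(285,360),faceL=(150,380),faceR=(340,400),faceT=(260,200)).items(): print(n,at(*z(a,b),1 if n in("L","Rr") else 2))
m=np.zeros((480,640),np.uint8);m[205:295,445:500]=t["color"][205:295,445:500].max(-1)<60
cs,_=cv2.findContours(m,0,1);q=max(cs,key=cv2.contourArea);print(cv2.minAreaRect((plane(t,q[:,0],[0,0,1],.026)[:,:2]*1000).astype(np.float32)))
s=bot.read_state();print(s["time_s"],s["position"],s["force"],abs(s["qvel"]).max())
E
```

```text
far [ 0.5853 -0.28    0.0282]
near [ 0.4697 -0.2789  0.0275]
L [ 0.5274 -0.2612  0.0263]
Rr [ 0.5274 -0.3002  0.0278]
faceL [ 0.517  -0.2297  0.0279]
faceR [ 0.5068 -0.3292  0.0265]
faceT [ 0.6103 -0.2887  0.0279]
((528.6091918945312, -280.53436279296875), (50.633819580078125, 129.48825073242188), 86.00053405761719)
24.35 [ 0.51947098 -0.40619331  0.208696  ] [ 0.92517893  1.00755978 -0.38573701] 1.4990491903000627
```

```bash
python3 - <<'E'
from rig import bot
print(bot.hand_in())
E
```

```text
the job is handed in; nothing more can be done
None
```

I put the stray bracket in the far half of the grey tray. Then I lifted the black pull out of the bin, lowered it into the pocket, let it go and pressed both end pads with the open fingers. The job was handed in at about 24 s of the 64 s allowed; no verdict is reported.

Last checks:
- **Position:** The pull's outline lies about 1 mm from the pocket centre I measured earlier, lined up with it to within about 0.2°.
- **Flush:** Four spots on the rim read 26.3 to 28.2 mm in depth, against 26.5 to 27.9 mm on the face, so it is flush within camera noise.
- **Press:** The wrist force was 23.5 N, then about 15 N, with the fingertips at 26.4 mm (face level).
- **Other parts:** In the last pictures both brackets are in the tray. The four unwanted parts are still in the bin, and the jar and mallet look unmoved.

Two readings disagreed or were no use:
- **Side-camera outline:** It came out too small, about 42 × 123 mm, and its centre was 2.6 mm off the top camera's, mostly in y. I trusted the top camera, which measured 51 × 129 mm.
- **Side-camera tilt:** The plane fit on the rim was unusable because it picked up the inside of the cup, so level was judged only from the top-camera depths.

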